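# Blank, load, lock and scan slide carriers on a bench scanner

### The job

While the scanner's nests are still empty, press the square membrane key to take the blank; then seat every slide carrier from the steel tray flat in a nest of its own and turn the jam nut clockwise until it is tight on its seat, without turning the screw that it sits on. With all carriers in and the nut tight, press the wide bar key to start the scan, then take every carrier out and lay it flat on the floor of the white tray, upright and not on another one. Press keys with the gripper's fingers at about 6 to 10 N for a good half second and never over 25 N, do not press the round key, and leave the bottle, tip box and jar where they stand.

Things in the scene. Friction and masses are not known exactly. Their poses are not given: they have to be found in the camera images.
- scanner: The low cream slide scanner fixed on the bench, 200 (x) by 350 (y) mm, flat deck 70 mm above the bench. Origin at the centre of its underside, z up. On the deck a black frame forms three shallow rectangular nests side by side along y, and at the -y end (at x 0, y -130 mm) a round steel boss 52 mm across and 24 mm high carries the stop screw and its jam nut.
- nest0 (a point): Centre of the floor of nest 0 (nest 0 nearest the jam nut), at deck height; axes as the scanner. Each nest is 106 mm along x by 72 mm along y, inside lips 7 mm high and 7 mm thick; pitch 79 mm.
- nest1 (a point): Centre of the floor of nest 1 (nest 0 nearest the jam nut), at deck height; axes as the scanner. Each nest is 106 mm along x by 72 mm along y, inside lips 7 mm high and 7 mm thick; pitch 79 mm.
- nest2 (a point): Centre of the floor of nest 2 (nest 0 nearest the jam nut), at deck height; axes as the scanner. Each nest is 106 mm along x by 72 mm along y, inside lips 7 mm high and 7 mm thick; pitch 79 mm.
- nut (a joint): Turn of the steel hex jam nut on the stop screw, rad, relative to the screw; grows as the nut is turned clockwise seen from above. It starts slack (0.2 to 1.2) and comes up hard, tight on its seat, at 2.6; it turns easily until then (about 0.06 N m) and stays where it is left. When tight, the black line on top of the nut is in line with the black line on the deck beside the boss on the side away from the robot (the scanner's +x).
- nut_mid (a point): Centre of the jam nut at half height, on its vertical axis. The hex nut is 40 mm across flats, 46 mm across corners, 20 mm high; its underside is 94 mm above the bench. Turns with the nut: at this point's own y axis and every 60 degrees from it lies the normal of a flat. A 12 mm thick screw with a 24 mm long cross pin stands 14 mm out of the nut top.
- screw (a joint): Turn of the stop screw in the scanner, rad, 0 at the start, counter-clockwise positive. It is held only by stiff friction of 1.2 N m: forcing the nut hard after it is tight drags the screw round with it.
- pad: The grey control pad fixed on the bench between robot and scanner, 86 (x) by 190 (y) by 22 mm high, with three pale flat membrane keys in a row along its y. Origin at the centre of its underside.
- key_square: The square membrane key (takes the blank), 34 by 34 mm, in the middle of the row. Origin at the centre of its underside, z up; its flat top is 3 mm above the origin, 24.5 mm above the bench. Almost no travel: it gives about 1 mm at 6 N (6 N per mm), bottoms at 1.5 mm, springs back, and responds to a press of 4 N or more kept for 0.3 s; it is damaged above 25 N.
- key_bar: The wide bar-shaped membrane key (starts the scan), 34 mm (x) by 70 mm (y). Origin at the centre of its underside, z up; its flat top is 3 mm above the origin, 24.5 mm above the bench. Almost no travel: it gives about 1 mm at 6 N (6 N per mm), bottoms at 1.5 mm, springs back, and responds to a press of 4 N or more kept for 0.3 s; it is damaged above 25 N.
- key_round: The round membrane key, 30 mm across (lamp off): not to be used. Origin at the centre of its underside, z up; its flat top is 3 mm above the origin, 24.5 mm above the bench. Almost no travel: it gives about 1 mm at 6 N (6 N per mm), bottoms at 1.5 mm, springs back, and responds to a press of 4 N or more kept for 0.3 s; it is damaged above 25 N.
- tray_in: The shallow steel tray in which the carriers start, fixed on the bench left or right of the scanner; 260 (x) by 225 (y) mm, walls 5 mm thick, 14 mm high in all, inner floor 5 mm above the bench. Origin at the centre of its underside.
- tray_out: The deeper white plastic tray for finished carriers, fixed on the bench on the other side; 260 (x) by 225 (y) mm, walls 5 mm thick, 30 mm high in all, inner floor 5 mm above the bench. Empty at the start. Origin at the centre of its underside.
- carrier0: Slide carrier 0 (may be absent; two or three are there): grey plastic plate 100 (x) by 66 (y) by 8 mm holding two glass slides, with an upright grip rib along x on its middle, 56 mm long, 10 mm thick, rising to 36 mm above the underside; 90 g. Origin at the centre of its underside, z up. All carriers are alike; either way round will do.
- carrier1: Slide carrier 1 (may be absent; two or three are there): grey plastic plate 100 (x) by 66 (y) by 8 mm holding two glass slides, with an upright grip rib along x on its middle, 56 mm long, 10 mm thick, rising to 36 mm above the underside; 90 g. Origin at the centre of its underside, z up. All carriers are alike; either way round will do.
- carrier2: Slide carrier 2 (may be absent; two or three are there): grey plastic plate 100 (x) by 66 (y) by 8 mm holding two glass slides, with an upright grip rib along x on its middle, 56 mm long, 10 mm thick, rising to 36 mm above the underside; 90 g. Origin at the centre of its underside, z up. All carriers are alike; either way round will do.
- carrier3: Slide carrier 3 (may be absent; two or three are there): grey plastic plate 100 (x) by 66 (y) by 8 mm holding two glass slides, with an upright grip rib along x on its middle, 56 mm long, 10 mm thick, rising to 36 mm above the underside; 90 g. Origin at the centre of its underside, z up. All carriers are alike; either way round will do.
- bottle: Bystander: a bottle 64 mm across, 150 mm tall, beyond one of the trays; leave it.
- tip_box: Bystander: a closed tip box (blue base, grey lid) 85 by 120 by 60 mm, beyond one of the trays; leave it.
- jar: Bystander: an amber jar 50 mm across, 70 mm tall, beyond the scanner; leave it.
There are look-alikes about, which are no part of the job. What is shaped like the carrier3 but green or turquoise is not meant.

How it is judged:
By the outcome, as a careful person would: the job done as asked, in the order asked, and still so for the second after the job is handed in, with the robot touching nothing.
Of carrier0, carrier1, carrier2, carrier3 only 2 to 3 are there at a start; the rules pass over those that are not, and their reading is None.
At some moment in a run one of carrier0, carrier1, carrier2, carrier3 may be knocked a few centimetres aside while the robot is not near it.
Once in a run the grip may slacken for a moment while it holds something.
It also fails if it takes over 210 s, if anything falls off the work surface, if the arm or the gripper's body presses on something with over 40 N, if the wrist force passes 120 N, or if a joint passes its speed limit or range.

### The arm

A 6-joint arm with a two-finger parallel gripper is mounted at the origin on the work surface. World frame = base frame: x ahead of the robot, y to its left, z up, the work surface at z = 0. Lengths are in m, angles in rad, forces in N, time in s.
With the tool pointing down it reaches from about 0.375 to 0.825 m from the base axis. Payload 5.5 kg.
Tool frame: the origin (TCP) lies at the very end of the fingers, on their centre line; the grasp point (between the pads) lies 19 mm behind it (grip_point_offset is the distance from the TCP to the grasp point, in m); z points along the fingers, y is the line along which they close (so a half turn about z gives the same grasp; the last joint's range is limited). The gripper opens to 85 mm and grips with 20 to 120 N. Pads are 22 mm wide; open, the fingers measure 114 mm over their backs; the gripper's body (76 mm by 85 mm) begins 54 mm behind the grasp point. The pads swing forward as they close: fully open they stand 13 mm farther back than shut.
Start: joints at [1.296, 0.314, -0.047, 1.21, 0, 1.571], TCP at [0.163, 0.577, 0.231] pointing down, gripper open.
Joint ranges: [-2.67, 2.67], [-0.69, 1.73], [-1.03, 1.25], [-2.08, 2.16], [-1.42, 1.45], [-3.14, 3.14]. Speed limits (rad/s): [2.39, 2.39, 3.01, 3.14, 3.14, 3.14].

### API

Orientations are given as a 3x3 rotation matrix whose columns are the frame's x, y, z axes.
In Python, from cell import get_obs, get_image, hand_in, grip_point_offset gives the robot as it stands.
- The arm moves only by the tool drive_tool, never from a script. Its argument "deltas" is a list of rows, each a list of 5 numbers: the finger opening in m, from 0 to 0.0854, then the shift along the tool's x, y, z in m, then the turn about the tool's z in degrees. A call has 1 to 20 rows; each row shifts and turns the commanded pose from where the row before left it, along the tool's axes as they then stand; what a row does not reach is not made up. A row lasts 1/12 s, in which the tool goes at most 41.7 mm and 7.16 degrees, less where a joint would pass 70% of its speed; a pose out of reach is approached as far as the arm can. A call is refused whole if a number of a shift passes 0.0417 or a number of a turn 7.16, either way. A call with a gripper value outside its range is refused whole. The fingers move at their own pace and stop on an object; the grip force is fixed at half the most. Time passes only in rows, so rows that do not move let the fingers close. It gives the time, the measured TCP pose, the force, the opening and the grip force at its end, in the units of the state.
- get_obs(): the state, without advancing time (a new reading comes with each control period).
- get_image(name): name is "scene" or "top" or "wrist"; returns a dict with "color" (384x512x3 uint8, red, green, blue), "depth" (384x512 float32, m along the optical axis (not along the pixel's ray), 0 where there is no reading), "mtx" (3x3 intrinsics, pixels), "rvec" (rotation vector, rad) and "tvec" (3), from world to camera coordinates, as OpenCV has them; the wrist camera has in their place "tool_from_camera" (4x4, takes a point from camera to tool coordinates, whose origin is the TCP and whose axes are the flange's). Camera axes: x right, y down, z forward; pixel columns grow to the right and rows downward; lengths in m; the calibration is good to about 2 mm. A picture is of the moment at which its call begins: read the wrist's pose just before it.
- hand_in(): hands the job in; it is judged then, once.
The state is a dict: "clock": time; "q": joint angles; "qvel": joint speeds; "joint_torque": joint torques, N m; "eef_pos": TCP position; "tool_rot": TCP orientation; "wrist_force": force on the tool from outside, world axes, zero at the start; "torque": the same for the moment, N m; "width": opening from 0.0 (shut) to 1.0 (fully open); "gripper_force": force on a finger pad.
Only numpy, scipy, OpenCV 4.12 (cv2) and the standard library are available. Lean on these libraries where they do the work, as an engineer would, in place of code of your own. Each camera call takes 0.05 s, during which the arm holds its last target. There are 200 camera calls.

## Working session

There is one attempt and no reset: what is moved stays moved. The work goes in short steps, Python scripts to look and compute and a tool call to move; the robot and the scene stay as the last step left them, time stands still between calls to the robot, and variables do not carry over. Pictures are saved under pics/ and viewed, at most 14 in all, crops included, and the job is handed in when it is done.

Besides the shell and the picture viewer there is one more tool, called after "Request:" as name([rows], argument=value, ...), one row to a line, values as JSON. drive_tool: Moves the arm, as the interface text tells. Its arguments: {"type":"object","properties":{"deltas":{"type":"array"}},"required":["deltas"]}

```bash
ls; mkdir -p pics; cat > h.py <<'E'
import numpy as np, cv2
from cell import get_obs, get_image, hand_in, grip_point_offset
def grab(n):
    o=get_obs(); im=get_image(n)
    if n=="wrist":
        T=np.eye(4); T[:3,:3]=o["tool_rot"]; T[:3,3]=o["eef_pos"]
        im["W"]=T@im["tool_from_camera"]
    else:
        R=cv2.Rodrigues(np.array(im["rvec"],float))[0]; t=np.array(im["tvec"],float).ravel()
        W=np.eye(4); W[:3,:3]=R.T; W[:3,3]=-R.T@t; im["W"]=W
    return im
def ray(im,u,v,z):
    K=np.array(im["mtx"]); d=im["W"][:3,:3]@np.linalg.solve(K,[u,v,1.]); c=im["W"][:3,3]
    return c+d*(z-c[2])/d[2]
def cloud(im):
    K=np.array(im["mtx"]); D=im["depth"]; v,u=np.mgrid[:D.shape[0],:D.shape[1]]
    P=np.stack([(u-K[0,2])/K[0,0]*D,(v-K[1,2])/K[1,1]*D,D],-1)
    P=P@im["W"][:3,:3].T+im["W"][:3,3]; P[D==0]=np.nan
    return P
def save(im,name,s=1.5): cv2.imwrite(f"pics/{name}.png",cv2.resize(im["color"][...,::-1],None,fx=s,fy=s))
E
python3 - <<'E'
from h import *
for n in("top","scene"):
    im=grab(n); save(im,n+"0"); print(n,im["W"].round(3).tolist(),np.array(im["mtx"]).round(1).tolist())
o=get_obs(); print(o["clock"],o["q"],o["eef_pos"],o["tool_rot"],o["wrist_force"],o["width"],grip_point_offset)
E
```

```text
pics
top [[0.029, -0.991, 0.132, 0.364], [-0.999, -0.026, 0.022, -0.11], [-0.018, -0.132, -0.991, 1.216], [0.0, 0.0, 0.0, 1.0]] [[355.8, 0.0, 255.0], [0.0, 355.8, 188.4], [0.0, 0.0, 1.0]]
scene [[-0.358, 0.698, -0.62, 1.209], [0.934, 0.279, -0.224, 0.136], [0.017, -0.659, -0.752, 0.919], [0.0, 0.0, 0.0, 1.0]] [[373.0, 0.0, 257.9], [0.0, 373.0, 188.0], [0.0, 0.0, 1.0]]
0.1 [ 1.29598527e+00  3.14157990e-01 -4.79676876e-02  1.21022226e+00
 -2.31930063e-05  1.57078527e+00] [0.16268393 0.57697838 0.23052419] [[-9.62479498e-01  2.71354118e-01 -3.98729737e-04]
 [ 2.71354410e-01  9.62478330e-01 -1.49968078e-03]
 [-2.31758252e-05 -1.55160908e-03 -9.99998796e-01]] [-0.90920628  0.01692919  0.63191286] 0.9978137727528492 0.0187
```

View pics/top0.png

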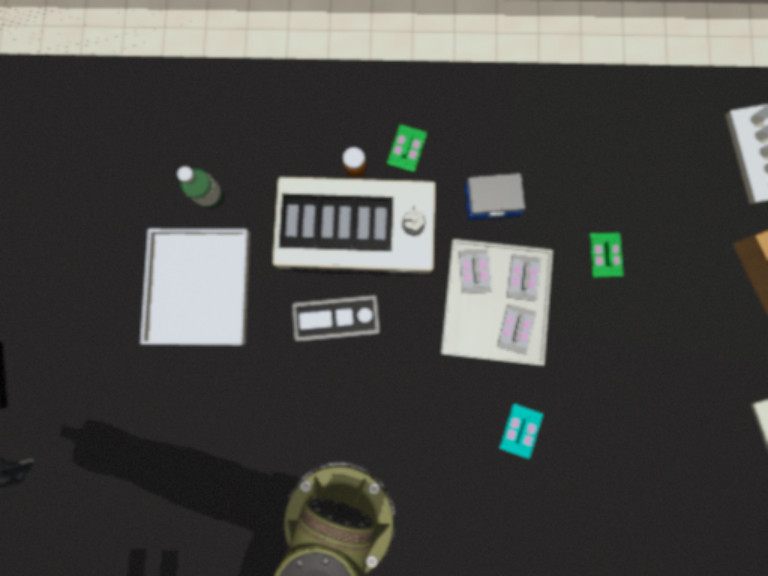

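View pics/scene0.png

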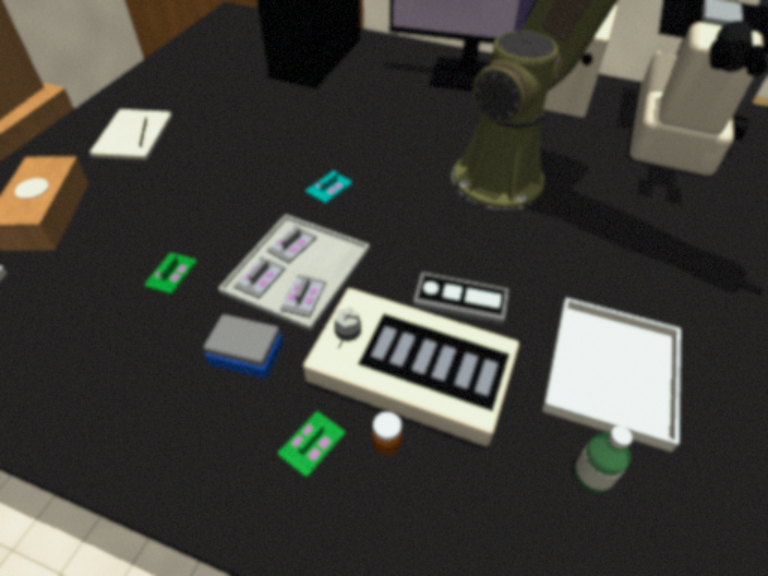

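The top view (1.5x) shows three grey carriers in the right-hand steel tray at about (475,271), (523,277) and (517,329). The scanner is at (355,225) with the nut at (413,220). The pad keys are bar (316,320), square (344,317) and round (364,315), and the white tray is at (195,287). The scene view agrees.

```bash
cat > m.py <<'E'
from h import *
im=grab("top"); c=cv2.cvtColor(im["color"],cv2.COLOR_RGB2HSV)
def rect(name,mask,box,z,k=0):
    m=np.zeros(mask.shape,np.uint8); x0,y0,x1,y1=[int(b/1.5) for b in box]; m[y0:y1,x0:x1]=mask[y0:y1,x0:x1]
    if k: m=cv2.morphologyEx(m,cv2.MORPH_CLOSE,np.ones((k,k)))
    cs=cv2.findContours(m,cv2.RETR_EXTERNAL,cv2.CHAIN_APPROX_NONE)[0]
    p=max(cs,key=cv2.contourArea)[:,0]
    w=np.array([ray(im,u,v,z)[:2] for u,v in p],np.float32)*1000
    r=cv2.minAreaRect(w); print(name,np.round(r[0],1),np.round(r[1],1),round(r[2],1))
v=c[...,2]; s=c[...,1]
br=((v>150)*255).astype(np.uint8)
rect("scanner",br,(255,160,450,285),.07,9)
rect("frame",255-br,(278,192,395,253),.077,3)
rect("pad",((v>90)*255).astype(np.uint8),(285,290,390,350),.022,5)
rect("bar",((v>185)*255).astype(np.uint8),(297,305,333,335),.0245)
rect("square",((v>185)*255).astype(np.uint8),(334,305,354,330),.0245)
rect("round",((v>185)*255).astype(np.uint8),(355,305,375,326),.0245)
rect("tray_in",br,(435,230,560,370),.014,9)
rect("tray_out",((v>110)*255).astype(np.uint8),(130,220,255,355),.03,9)
mag=((c[...,0]>125)&(c[...,0]<175)&(s>25))
gr=((v<185)*255).astype(np.uint8)
for i,b in enumerate([(455,245,494,298),(503,252,543,304),(495,303,538,357)]): rect("car%d"%i,gr,b,.013,3)
print(np.round(ray(im,413/1.5,221/1.5,.114),3))
P=cloud(im)
for u,v in((197,140),(180,190),(320,215),(130,190),(230,211)): print((u,v),P[v,u].round(4))
w=grab("wrist"); print("toolcam",w["tool_from_camera"].round(3).tolist(),np.array(w["mtx"]).round(1).tolist())
E
python3 m.py
```

```text
scanner [672.7 -17.4] [349.  249.4] 89.4
frame [647.5  22.3] [246.1 122.4] 89.5
pad [441.   20.8] [ 87.8 191.3] 6.9
bar [434.9  65.3] [31.9 68.9] 6.8
square [441.6   1.7] [30.3 33.6] 2.1
round [449.5 -45. ] [23.5 26.9] 1.6
tray_in [ 488.9 -341.7] [226.9 260.6] 85.1
tray_out [504.5 341.4] [263.6 233.1] 1.3
car0 [ 561.6 -292.7] [110.6  79.1] 1.4
car1 [ 544.8 -399.3] [ 67.5 102.6] 84.8
car2 [ 427.6 -383.1] [ 65.6 101.3] 76.7
[ 0.643 -0.146  0.114]
(197, 140) [0.6723 0.1125 0.0722]
(180, 190) [ 0.513   0.1771 -0.0022]
(320, 215) [ 0.4395 -0.3059  0.0032]
(130, 190) [0.5073 0.3476 0.0079]
(230, 211) [ 0.4433 -0.0016  0.0246]
toolcam [[-0.001, -0.954, -0.299, 0.075], [1.0, -0.001, 0.0, -0.0], [-0.0, -0.299, 0.954, -0.143], [0.0, 0.0, 0.0, 1.0]] [[339.4, 0.0, 251.9], [0.0, 339.4, 188.0], [0.0, 0.0, 1.0]]
```

```bash
cat > go.py <<'E'
import sys
from h import *
o=get_obs(); R=o["tool_rot"]; p=o["eef_pos"]
phi=np.degrees(np.arctan2(R[1,1],R[0,1]))
print("t%.1f"%o["clock"],"p",p.round(4),"phi %.1f"%phi,"q6 %.2f"%o["q"][5],"F",np.round(o["wrist_force"],1),"T",np.round(o["torque"],2),"w %.3f g %.1f"%(o["width"]*.0854,o["gripper_force"]))
if len(sys.argv)>1:
    a=[float(x) for x in sys.argv[1:]]
    print("shift mm (tool axes now)",(R.T@(np.array(a[:3])-p)*1000).round(1), "turn", round((phi-a[3]+90)%180-90,1) if len(a)>3 else "")
E
python3 go.py 0.4416 0.0017 0.15 90
```

```text
t0.2 p [0.1627 0.5771 0.2308] phi 74.3 q6 1.57 F [-0.6  1.2  0.1] T [ 0.05  0.04 -0.  ] w 0.086 g 0.0
shift mm (tool axes now) [-424.6 -478.1   81.3] turn -15.7
```

Request:
drive_tool([
  [0,-0.0236,-0.0266,0,0],
  [0,-0.0236,-0.0266,0,0],
  [0,-0.0236,-0.0266,0,0],
  [0,-0.0236,-0.0266,0,0],
  [0,-0.0236,-0.0266,0,0],
  [0,-0.0236,-0.0266,0,0],
  [0,-0.0236,-0.0266,0,0],
  [0,-0.0236,-0.0266,0,0],
  [0,-0.0236,-0.0266,0.005,0],
  [0,-0.0236,-0.0266,0.005,0],
  [0,-0.0236,-0.0266,0.005,0],
  [0,-0.0236,-0.0266,0.005,0],
  [0,-0.0236,-0.0266,0.005,0],
  [0,-0.0236,-0.0266,0.005,0],
  [0,-0.0236,-0.0266,0.005,0],
  [0,-0.0236,-0.0266,0.005,0],
  [0,-0.0236,-0.0266,0.005,0],
  [0,-0.0236,-0.0266,0.005,0],
  [0,0,0,0,-7.1],
  [0,0,0,0,-7.1],
])

```text
clock: 1.87
eef_pos: [0.442, -0.0006, 0.1808]
tool_rot: [[-1.0, 0.025, -0.001], [0.025, 1.0, -0.0], [0.001, -0.0, -1.0]]
wrist_force: [-0.0, 0.4, 0.0]
width: 0.002
gripper_force: 0.0
```

```bash
python3 go.py 0.4416 0.0017 0.05 90; python3 - <<'E'
from h import *
im=grab("wrist"); save(im,"w1")
v=cv2.cvtColor(im["color"],cv2.COLOR_RGB2HSV)[...,2]; m=((v>180)*255).astype(np.uint8)
for c in cv2.findContours(m,cv2.RETR_EXTERNAL,cv2.CHAIN_APPROX_NONE)[0]:
    if cv2.contourArea(c)>300:
        w=np.array([ray(im,*q,.0245)[:2] for q in c[:,0]],np.float32)*1000
        print(c[:,0].mean(0).round(),[np.round(a,1).tolist() for a in cv2.minAreaRect(w)])
E
```

```text
t1.9 p [ 0.442  -0.0006  0.1808] phi 88.5 q6 0.02 F [-0.   0.4  0. ] T [ 0.01 -0.01  0.02] w 0.000 g 0.0
shift mm (tool axes now) [  0.4   2.3 130.8] turn -1.5
[ 83. 314.] [[586.9, -184.4], [44.9, 105.0], 29.6]
[407. 309.] [[590.3, 158.9], [85.5, 38.4], 57.4]
[  5. 288.] [[559.2, -251.0], [18.3, 61.0], 76.0]
[501. 274.] [[551.7, 238.6], [188.9, 31.5], 11.3]
[207. 177.] [[448.5, -42.4], [25.8, 25.6], 88.5]
[258. 170.] [[443.7, 4.1], [32.5, 32.3], 7.1]
[328. 159.] [[435.1, 67.6], [34.6, 70.4], 7.0]
[ 15. 237.] [[497.2, -223.4], [41.7, 254.0], 76.0]
```

View pics/w1.png

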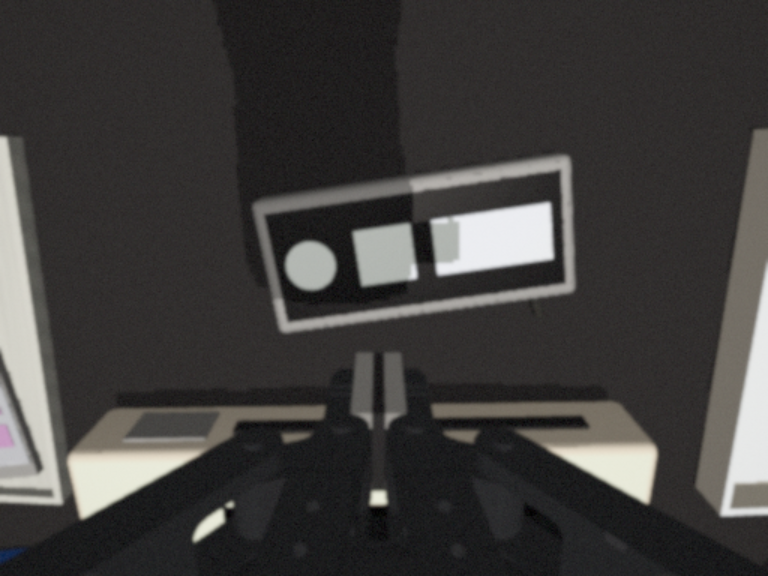

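The wrist view (1.5x) shows the keys round (310,266), square (385,255) and bar (493,238), with the fingers shut at (378,355). By ray casting, square is at about (0.4437, 0.004) and bar at (0.435, 0.0675).

Request:
drive_tool([
  [0,-0.002,0.004,0.03,0],
  [0,0,0,0.03,0],
  [0,0,0,0.03,0],
  [0,0,0,0.03,0],
  [0,0,0,0.02,0],
  [0,0,0,0.01,0],
  [0,0,0,0.004,0],
  [0,0,0,0,0],
  [0,0,0,0,0],
])

```text
clock: 2.67
eef_pos: [0.4443, 0.0055, 0.0278]
tool_rot: [[-1.0, 0.028, 0.001], [0.028, 1.0, -0.0], [-0.001, 0.0, -1.0]]
wrist_force: [1.1, -0.6, 1.0]
width: 0.001
gripper_force: 0.0
```

Request:
drive_tool([
  [0,0,0,0.001,0],
  [0,0,0,0.001,0],
  [0,0,0,0,0],
])

```text
clock: 2.92
eef_pos: [0.4445, 0.0053, 0.0259]
tool_rot: [[-1.0, 0.027, 0.001], [0.027, 1.0, 0.0], [-0.001, 0.0, -1.0]]
wrist_force: [0.0, 0.2, 0.1]
width: -0.002
gripper_force: 0.0
```

Request:
drive_tool([
  [0,0,0,0.001,0],
  [0,0,0,0.001,0],
  [0,0,0,0,0],
])

```text
clock: 3.17
eef_pos: [0.4443, 0.0053, 0.0237]
tool_rot: [[-1.0, 0.027, 0.001], [0.027, 1.0, 0.0], [-0.001, 0.0, -1.0]]
wrist_force: [-0.4, -0.5, 4.5]
width: -0.004
gripper_force: 2.5
```

Request:
drive_tool([
  [0,0,0,0.0006,0],
  [0,0,0,0,0],
])

```text
clock: 3.33
eef_pos: [0.4444, 0.0053, 0.0233]
tool_rot: [[-1.0, 0.027, 0.001], [0.027, 1.0, -0.0], [-0.001, -0.0, -1.0]]
wrist_force: [-1.0, -0.4, 7.7]
width: 0.002
gripper_force: 3.8
```

Request:
drive_tool([
  [0,0,0,0,0],
  [0,0,0,0,0],
  [0,0,0,0,0],
  [0,0,0,0,0],
  [0,0,0,0,0],
  [0,0,0,0,0],
  [0,0,0,0,0],
])

```text
clock: 3.92
eef_pos: [0.4443, 0.0053, 0.0233]
tool_rot: [[-1.0, 0.027, 0.001], [0.027, 1.0, 0.0], [-0.001, 0.0, -1.0]]
wrist_force: [-1.0, -0.1, 7.1]
width: -0.003
gripper_force: 3.6
```

Request:
drive_tool([
  [0.03,0,0,-0.01,0],
  [0.03,0,0,-0.03,0],
  [0.03,0,0,-0.04,0],
  [0.03,0,0,-0.04,0],
  [0.03,-0.01,0,-0.04,0],
  [0.03,-0.03,-0.015,-0.04,0],
  [0.03,-0.03,-0.015,-0.04,0],
  [0.03,-0.03,-0.015,-0.03,-1.6],
  [0.03,0,0,0,0],
  [0.03,0,0,0,0],
])

```text
clock: 4.75
eef_pos: [0.5304, -0.0355, 0.2755]
tool_rot: [[-1.0, 0.0, 0.003], [0.0, 1.0, -0.0], [-0.003, -0.0, -1.0]]
wrist_force: [-0.6, 0.0, 0.1]
width: 0.349
gripper_force: 0.0
```

```bash
python3 go.py 0.45 -0.34 0.28 90; python3 - <<'E'
from h import *
im=grab("wrist"); save(im,"w2")
t=grab("top"); save(t,"t2")
E
```

```text
t4.8 p [ 0.5304 -0.0355  0.2755] phi 90.0 q6 -0.07 F [-0.6  0.   0.1] T [-0.03  0.01  0.02] w 0.030 g 0.0
shift mm (tool axes now) [  80.3 -304.5   -4.7] turn -0.0
```

View pics/w2.png

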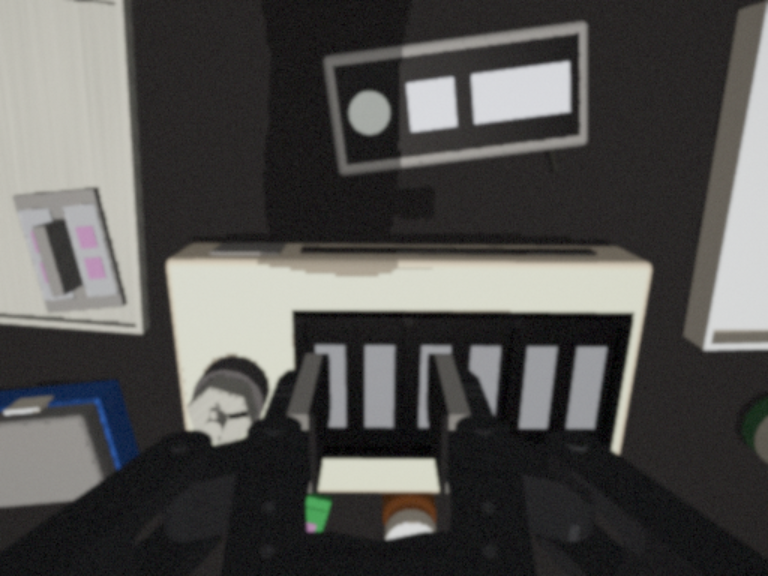

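The wrist view shows the frame's near corners at (295,312) and (632,315) and its far right corner at (614,456). The nut's black line is at (238,414) and points towards +y, so the nut needs roughly a quarter turn clockwise.

```bash
python3 - <<'E'
from h import *
im=grab("wrist")
v=cv2.GaussianBlur(cv2.cvtColor(im["color"],cv2.COLOR_RGB2GRAY),(3,3),0).astype(float)
# subpixel edges: near lip edge (rows), right edge, cols
def edge(line):  # half-crossing of max gradient
    g=np.abs(np.diff(line)); i=g.argmax(); s=slice(max(0,i-2),i+3); return (g[s]*(np.arange(len(g))[s]+.5)).sum()/g[s].sum()
near=np.array([ray(im,u,195+edge(v[195:222,u]),.077)[:2] for u in range(205,415,10)])
right=np.array([ray(im,405+edge(v[r,405:428]),r,.077)[:2] for r in range(220,295,6)])
left=np.array([ray(im,185+edge(v[r,185:206]),r,.077)[:2] for r in range(212,232,3)])
f=np.polyfit(near[:,1],near[:,0],1); print("near x=",f, np.std(near[:,0]-np.polyval(f,near[:,1])))
fr=np.polyfit(right[:,0],right[:,1],1); print("right",fr,right[:,1].mean(),right[:,1].std())
print("left",left[:,1].mean(),left[:,1].std())
print("mid near x at y=.022:",np.polyval(f,.022), "center x=",np.polyval(f,.022)+.060)
E
```

```text
near x= [0.00929355 0.58486407] 0.00019551950852302987
right [-0.00863964  0.15194131] 0.1464326697885387 0.00024394246333248688
left -0.0974783638409371 0.00022890604598849466
mid near x at y=.022: 0.5850685331181551 center x= 0.6450685331181552
```

Request:
drive_tool([
  [0.03,0.008,-0.03,0,0],
  [0.03,0.008,-0.03,0,0],
  [0.03,0.008,-0.03,0,0],
  [0.03,0.008,-0.03,0,0],
  [0.03,0.008,-0.03,0,0],
  [0.03,0.008,-0.03,0,0],
  [0.03,0.008,-0.03,0,0],
  [0.03,0.008,-0.03,0,0],
  [0.03,0.008,-0.03,0,0],
  [0.03,0.008,-0.03,0,0],
  [0.03,0,0,0,0],
  [0.03,0,0,0,0],
])

```text
clock: 5.9
eef_pos: [0.4471, -0.3347, 0.2727]
tool_rot: [[-1.0, 0.001, -0.002], [0.001, 1.0, 0.002], [0.002, 0.002, -1.0]]
wrist_force: [-0.2, 0.3, -0.4]
width: 0.349
gripper_force: 0.0
```

```bash
cat > car.py <<'E'
from h import *
import sys
# carriers: pink labels + rib; depth-based rib tops, and plate outline
def look(n="wrist",zf=.005,tag=None):
    im=grab(n)
    if tag: save(im,tag)
    h=cv2.cvtColor(im["color"],cv2.COLOR_RGB2HSV); P=cloud(im)
    z=P[...,2]
    m=(((z>zf+.028)&(z<zf+.045))*255).astype(np.uint8)
    m=cv2.morphologyEx(m,cv2.MORPH_OPEN,np.ones((2,2)))
    for c in cv2.findContours(m,cv2.RETR_EXTERNAL,cv2.CHAIN_APPROX_NONE)[0]:
        if cv2.contourArea(c)<60: continue
        mm=np.zeros_like(m); cv2.drawContours(mm,[c],-1,255,-1); v,u=np.nonzero(mm&m)
        Q=P[v,u]; 
        w=np.array([ray(im,a,b,zf+.036)[:2] for a,b in zip(u,v)],np.float32)*1000
        r=cv2.minAreaRect(w); d=w-w.mean(0); e=np.linalg.eigh(d.T@d)[1][:,1]
        print("rib px",u.mean().round(),v.mean().round(),"ctr",np.round(r[0],1),"size",np.round(r[1],1),"axis deg %.1f"%((np.degrees(np.arctan2(e[1],e[0]))+90)%180-90),"z",np.median(Q[:,2]).round(4))
    return im
if __name__=="__main__": look(sys.argv[1],float(sys.argv[2]),sys.argv[3])
E
python3 car.py wrist .005 w3
```

```text
rib px 252.0 331.0 ctr [ 687.8 -332.7] size [ 18.3 117.3] axis deg -84.2 z nan
rib px 53.0 274.0 ctr [ 601.6 -584. ] size [57.  12.4] axis deg 2.6 z nan
rib px 416.0 244.0 ctr [ 556.5 -120.3] size [ 72.  187.7] axis deg -76.5 z nan
rib px 289.0 228.0 ctr [ 539.3 -290.7] size [21.7 10.4] axis deg 7.3 z nan
rib px 199.0 229.0 ctr [ 540.5 -398.3] size [10.7 48.4] axis deg -7.5 z 0.0416
rib px 209.0 136.0 ctr [ 429.7 -382.2] size [10.5 56.6] axis deg -13.4 z nan
```

View pics/w3.png

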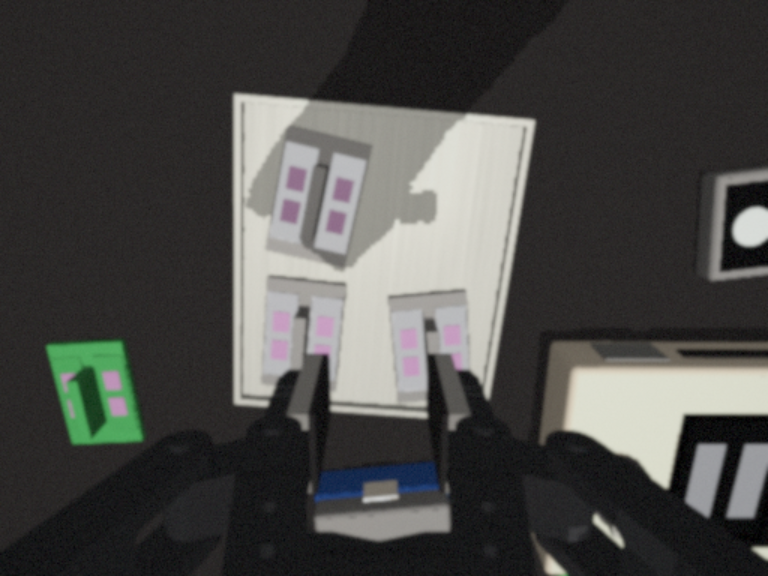

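The wrist view shows three carriers in the steel tray, the near one with its rib at (315,205) and the two far ones at (303,335) and (430,345). The near rib measures as (0.4297, -0.3822) with its axis at -13.4°, so I take that one first.

```bash
python3 go.py 0.4297 -0.3822 0.017 76.6
```

```text
t6.0 p [ 0.4476 -0.3338  0.273 ] phi 90.0 q6 -0.64 F [-0.2  0.2  0.1] T [ 0.01 -0.04  0.  ] w 0.030 g 0.0
shift mm (tool axes now) [ 17.4 -48.9 256. ] turn 13.4
```

Request:
drive_tool([
  [0.034,0.0087,-0.0245,0.02,0],
  [0.034,0.0087,-0.0245,0.03,0],
  [0.034,0,0,0.04,6.7],
  [0.034,0,0,0.04,6.7],
  [0.034,0,0,0.04,0],
  [0.034,0,0,0.03,0],
  [0.034,0,0,0,0],
  [0.034,0,0,0,0],
])

```text
clock: 6.62
eef_pos: [0.4304, -0.3811, 0.0731]
tool_rot: [[-0.973, 0.229, -0.003], [0.229, 0.973, 0.003], [0.004, 0.002, -1.0]]
wrist_force: [-0.3, 0.5, 0.4]
width: 0.398
gripper_force: 0.0
```

```bash
python3 go.py 0.4297 -0.3822 0.017 76.6
```

```text
t6.6 p [ 0.4304 -0.3811  0.0731] phi 76.8 q6 -0.49 F [-0.3  0.5  0.4] T [ 0.01 -0.02 -0.03] w 0.034 g 0.0
shift mm (tool axes now) [ 0.2 -1.3 56.1] turn 0.2
```

Request:
drive_tool([
  [0.034,0,-0.001,0.025,0],
  [0.034,0,0,0.02,0],
  [0.034,0,0,0.01,0],
  [0.034,0,0,0,0],
  [0,0,0,0,0],
  [0,0,0,0,0],
  [0,0,0,0,0],
  [0,0,0,0,0],
  [0,0,0,0,0],
])

```text
clock: 7.37
eef_pos: [0.4326, -0.3858, 0.0216]
tool_rot: [[-0.973, 0.231, 0.003], [0.231, 0.973, -0.002], [-0.003, -0.001, -1.0]]
wrist_force: [-0.8, 1.2, 7.2]
width: 0.101
gripper_force: 61.1
```

```bash
python3 go.py 0.6445 -0.0545 0.14 89.5
```

```text
t7.4 p [ 0.4326 -0.3858  0.0216] phi 76.7 q6 -0.50 F [-0.8  1.2  7.2] T [ 0.25  0.07 -0.01] w 0.009 g 61.1
shift mm (tool axes now) [-130.1  371.1 -118.5] turn -12.8
```

Request:
drive_tool([
  [0,0,0,-0.005,0],
  [0,0,0,-0.02,0],
  [0,0,0,-0.03,0],
  [0,0,0,-0.03,0],
  [0,0,0,-0.03,0],
  [0,0,0,0,0],
  [0,0,0,0,0],
])

```text
clock: 7.95
eef_pos: [0.4326, -0.3862, 0.1372]
tool_rot: [[-0.973, 0.231, 0.004], [0.231, 0.973, -0.004], [-0.005, -0.003, -1.0]]
wrist_force: [-0.0, 0.3, -1.8]
width: 0.096
gripper_force: 60.0
```

```bash
python3 go.py 0.6445 -0.0545 0.14 89.5; python3 -c "
from h import *
save(grab('wrist'),'w4',1)"
```

```text
t8.0 p [ 0.4326 -0.3862  0.1372] phi 76.6 q6 -0.50 F [-0.   0.3 -1.8] T [-0.01  0.02  0.02] w 0.008 g 60.0
shift mm (tool axes now) [-129.6  371.7   -3.1] turn -12.9
```

View pics/w4.png

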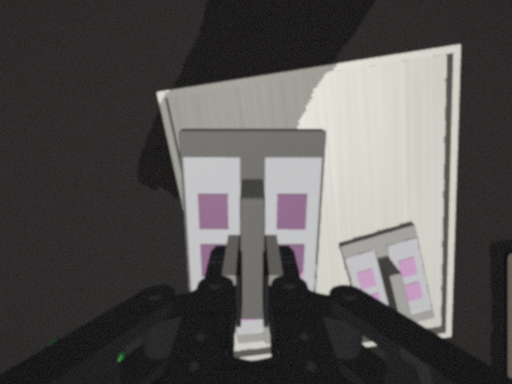

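The wrist view shows the carrier held square between the fingers, with the plate's near edge at row 129 from column 181 to 325.

```bash
cat > held.py <<'E'
from h import *
def held():
    im=grab("wrist"); K=im["mtx"]; T=im["tool_from_camera"]
    D=im["depth"]; d=np.median(D[135:150,190:315]); 
    g=im["color"].astype(float).mean(2)
    P=(T[:3,:3]@(np.linalg.solve(K,[253,142,1.])*d)+T[:3,3])*1000
    def pt(u,v,zt):
        r=T[:3,:3]@np.linalg.solve(K,[u,v,1.]); s=(zt-T[2,3])/r[2]; return (T[:3,3]+r*s)*1000
    # plate edge via depth step on each column
    es=[];
    for u in range(195,312,4):
        c=D[70:170,u]; i=np.argmax(np.abs(np.diff(np.where(c==0,9,c)))); es.append(70+i+.5)
    e=np.median(es); row=D[140]; L=[u for u in range(130,380) if abs(row[u]-d)<.012]
    print("plate z rel TCP (mm,+down) %.1f"%P[2],"edge row",e,"left/right",L[0],L[-1])
    a=pt(253,e,P[2]/1000); l=pt(L[0],140,P[2]/1000); r=pt(L[-1]+1,140,P[2]/1000)
    print("edge tool x %.1f -> centre tool x %.1f"%(a[0],a[0]-50),"centre tool y %.1f width %.1f"%((l[1]+r[1])/2,r[1]-l[1]), "skew",es[0]-es[-1])
held()
E
python3 held.py
```

```text
plate z rel TCP (mm,+down) 8.1 edge row 128.5 left/right 179 325
edge tool x 55.5 -> centre tool x 5.5 centre tool y 0.1 width 65.6 skew -19.0
```

```bash
python3 go.py 0.650 -0.0545 0.165 89.5
```

```text
t8.1 p [ 0.4308 -0.3846  0.1341] phi 76.7 q6 -0.50 F [-0.2 -0.1 -1.5] T [ 0.08 -0.02 -0.01] w 0.008 g 60.0
shift mm (tool axes now) [-137.1  371.8  -30.9] turn -12.8
```

Request:
drive_tool([
  [0,0,0,-0.03,0],
  [0,-0.0114,0.031,0,0],
  [0,-0.0114,0.031,0,0],
  [0,-0.0114,0.031,0,0],
  [0,-0.0114,0.031,0,0],
  [0,-0.0114,0.031,0,0],
  [0,-0.0114,0.031,0,0],
  [0,-0.0114,0.031,0,0],
  [0,-0.0114,0.031,0,0],
  [0,-0.0114,0.031,0,0],
  [0,-0.0114,0.031,0,0],
  [0,-0.0114,0.031,0,0],
  [0,-0.0114,0.031,0,0],
  [0,0,0,0,-6.4],
  [0,0,0,0,-6.4],
  [0,0,0,0,0],
  [0,0,0,0,0],
])

```text
clock: 9.47
eef_pos: [0.6491, -0.0543, 0.1626]
tool_rot: [[-1.0, 0.012, -0.003], [0.012, 1.0, 0.0], [0.003, 0.0, -1.0]]
wrist_force: [-0.2, -1.1, -1.0]
width: 0.098
gripper_force: 60.0
```

```bash
python3 held.py; python3 go.py 0.650 -0.0545 0.105 89.5
```

```text
plate z rel TCP (mm,+down) 8.1 edge row 128.5 left/right 179 325
edge tool x 55.5 -> centre tool x 5.5 centre tool y -0.1 width 65.6 skew 50.0
t9.5 p [ 0.6492 -0.0546  0.163 ] phi 89.3 q6 -0.07 F [-0.2  0.5 -1.2] T [-0.01 -0.05  0.01] w 0.009 g 60.0
shift mm (tool axes now) [-0.9  0.1 58. ] turn -0.2
```

Now I lower to just above the lips, then into the nest.

Request:
drive_tool([
  [0,-0.001,0,0.025,0],
  [0,0,0,0.025,0],
  [0,0,0,0.01,0],
  [0,0,0,0.005,0],
  [0,0,0,0.004,0],
  [0,0,0,0.003,0],
  [0,0,0,0.003,0],
  [0,0,0,0,0],
  [0,0,0,0,0],
])

```text
clock: 10.27
eef_pos: [0.6516, -0.0545, 0.09]
tool_rot: [[-1.0, 0.01, 0.001], [0.01, 1.0, -0.0], [-0.001, -0.0, -1.0]]
wrist_force: [-0.1, 0.3, -0.9]
width: 0.101
gripper_force: 60.0
```

```bash
python3 go.py 0.650 -0.0545 0.086 89.5
```

```text
t10.3 p [ 0.6516 -0.0545  0.09  ] phi 89.4 q6 -0.07 F [-0.1  0.3 -0.9] T [-0.02 -0.01  0.01] w 0.009 g 60.0
shift mm (tool axes now) [1.6 0.  4. ] turn -0.1
```

Request:
drive_tool([
  [0,0.001,0,0.0015,0],
  [0,0,0,0.0015,0],
  [0,0,0,0.001,0],
  [0,0,0,0,0],
])

```text
clock: 10.6
eef_pos: [0.6504, -0.0545, 0.0866]
tool_rot: [[-1.0, 0.009, 0.001], [0.009, 1.0, -0.0], [-0.001, -0.0, -1.0]]
wrist_force: [-2.4, 0.5, 6.0]
width: 0.102
gripper_force: 61.0
```

Request:
drive_tool([
  [0.03,0,0,0,0],
  [0.03,0,0,0,0],
  [0.03,0,0,0,0],
  [0.03,0,0,-0.01,0],
  [0.03,0,0,-0.03,0],
  [0.03,0,0,-0.04,0],
  [0.03,0,0,-0.04,0],
  [0.03,0.03,-0.02,-0.04,0],
  [0.03,0.03,-0.03,-0.02,0],
  [0.03,0.03,-0.03,0,0],
  [0.03,0.03,-0.03,0,0],
  [0.03,0.03,-0.03,0,0],
  [0.03,0.03,-0.03,0,0],
  [0.03,0.02,-0.03,0,0],
  [0.03,0.02,-0.03,0,0],
  [0.03,0,-0.03,0,0],
  [0.03,0,-0.03,0,0],
  [0.03,0,0,0,0],
  [0.03,0,0,0,0],
])

```text
clock: 12.18
eef_pos: [0.4394, -0.3337, 0.2544]
tool_rot: [[-1.0, 0.012, 0.0], [0.012, 1.0, 0.0], [-0.0, 0.0, -1.0]]
wrist_force: [0.2, -0.3, 0.0]
width: 0.348
gripper_force: 0.0
```

```bash
python3 car.py wrist .005 w5; echo; python3 car.py top .07 t5; python3 go.py
```

```text
rib px 256.0 345.0 ctr [ 687.5 -332.8] size [ 18.8 115.7] axis deg -83.8 z nan
rib px 48.0 289.0 ctr [ 601.6 -583.7] size [56.4 12.5] axis deg 2.6 z nan
rib px 424.0 251.0 ctr [ 552.5 -121.3] size [ 54.8 166.8] axis deg -80.9 z nan
rib px 198.0 235.0 ctr [ 531.8 -397.2] size [10.8 32. ] axis deg -8.2 z 0.0415

rib px 132.0 123.0 ctr [716.1 323.6] size [44.2 53. ] axis deg -45.5 z 0.1039
t12.3 p [ 0.4397 -0.3319  0.2543] phi 89.5 q6 -0.64 F [-0.5  0.1 -0.6] T [0.02 0.02 0.02] w 0.030 g 0.0
```

View pics/w5.png

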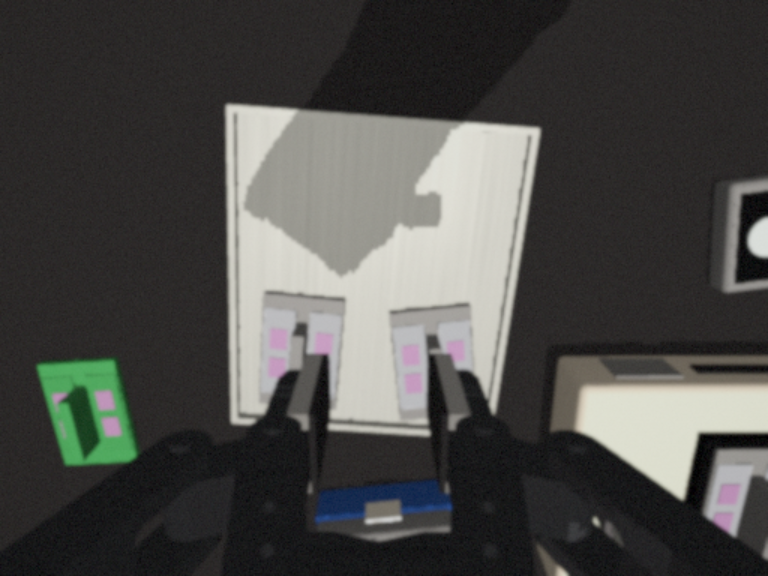

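The wrist view shows the first carrier seated in nest 0 (edge of view). The two remaining carriers are partly hidden by the fingers, at (303,345) and (430,355), so I back off for a clear view.

Request:
drive_tool([
  [0.034,0.03,0,0,0],
  [0.034,0.03,0,0,0],
  [0.034,0.02,0,0,0],
  [0.034,0,0,0,0],
  [0.034,0,0,0,0],
  [0.034,0,0,0,0],
])

```text
clock: 12.78
eef_pos: [0.3606, -0.3312, 0.2545]
tool_rot: [[-1.0, 0.008, 0.001], [0.008, 1.0, -0.0], [-0.001, -0.0, -1.0]]
wrist_force: [-0.1, -0.4, 0.1]
width: 0.398
gripper_force: 0.0
```

```bash
python3 car.py wrist .005 w6; python3 go.py
```

```text
rib px 362.0 371.0 ctr [ 653.  -188.4] size [40.5  5.3] axis deg 3.9 z nan
rib px 463.0 304.0 ctr [550.7 -73.8] size [121.5  12.8] axis deg 89.1 z nan
rib px 288.0 310.0 ctr [ 557.5 -289. ] size [60.7 10.2] axis deg 5.3 z nan
rib px 182.0 13.0 ctr [ 222.6 -396.3] size [10.4 25. ] axis deg -20.1 z nan
t12.8 p [ 0.3608 -0.3313  0.2544] phi 89.5 q6 -0.73 F [-0.4 -0.1 -0.3] T [ 0.02  0.04 -0.01] w 0.034 g 0.0
```

```bash
python3 go.py 0.558 -0.2893 0.08 95.5
```

```text
t12.8 p [ 0.3608 -0.3313  0.2544] phi 89.5 q6 -0.73 F [-0.4 -0.1 -0.3] T [ 0.02  0.04 -0.01] w 0.034 g 0.0
shift mm (tool axes now) [-196.7   43.6  174.5] turn -6.0
```

Request:
drive_tool([
  [0.034,-0.0328,0.0073,0.01,0],
  [0.034,-0.0328,0.0073,0.01,0],
  [0.034,-0.0328,0.0073,0.02,0],
  [0.034,-0.0328,0.0073,0.02,0],
  [0.034,-0.0328,0.0073,0.02,0],
  [0.034,-0.0328,0.0073,0.02,0],
  [0.034,0,0,0.03,-6],
  [0.034,0,0,0.03,0],
  [0.034,0,0,0.02,0],
  [0.034,0,0,0,0],
  [0.034,0,0,0,0],
  [0.034,0,0,0,0],
])

```text
clock: 13.83
eef_pos: [0.5583, -0.2899, 0.0753]
tool_rot: [[-0.995, -0.096, 0.001], [-0.096, 0.995, -0.001], [-0.001, -0.001, -1.0]]
wrist_force: [0.8, 0.5, 0.6]
width: 0.396
gripper_force: 0.0
```

Request:
drive_tool([
  [0.034,0,0,0.025,0],
  [0.034,0,0,0.02,0],
  [0.034,0,0,0.008,0],
  [0.034,0,0,0.002,0],
  [0,0,0,0,0],
  [0,0,0,0,0],
  [0,0,0,0,0],
  [0,0,0,0,0],
  [0,0,0,0,0],
])

```text
clock: 14.58
eef_pos: [0.5583, -0.2905, 0.0209]
tool_rot: [[-0.995, -0.095, 0.003], [-0.095, 0.995, -0.001], [-0.003, -0.002, -1.0]]
wrist_force: [-0.2, 0.2, 7.5]
width: 0.102
gripper_force: 61.3
```

Request:
drive_tool([
  [0,0,0,-0.005,0],
  [0,0,0,-0.02,0],
  [0,0,0,-0.03,0],
  [0,0,0,-0.03,0],
  [0,0,0,-0.03,0],
  [0,0,0,-0.03,0],
  [0,0,0,0,0],
  [0,0,0,0,0],
  [0,0,0,0,0],
])

```text
clock: 15.33
eef_pos: [0.5566, -0.2896, 0.1637]
tool_rot: [[-0.995, -0.095, -0.0], [-0.095, 0.995, 0.0], [0.0, 0.0, -1.0]]
wrist_force: [0.6, 0.3, -1.6]
width: 0.102
gripper_force: 60.3
```

```bash
python3 held.py;  python3 go.py 0.6503 0.0245 0.165 89.5
```

```text
plate z rel TCP (mm,+down) 8.4 edge row 137.5 left/right 180 323
edge tool x 51.5 -> centre tool x 1.5 centre tool y -0.5 width 64.4 skew -67.0
t15.4 p [ 0.5561 -0.2893  0.1628] phi 95.5 q6 -0.57 F [-0.3 -1.  -1. ] T [ 0.    0.01 -0.01] w 0.008 g 60.3
shift mm (tool axes now) [-123.6  303.4   -2. ] turn 6.0
```

Request:
drive_tool([
  [0,-0.012,0.0303,0,0],
  [0,-0.012,0.0303,0,0],
  [0,-0.012,0.0303,0,0],
  [0,-0.012,0.0303,0,0],
  [0,-0.012,0.0303,0,0],
  [0,-0.012,0.0303,0,0],
  [0,-0.012,0.0303,0,0],
  [0,-0.012,0.0303,0,0],
  [0,-0.012,0.0303,0,0],
  [0,-0.012,0.0303,0,0],
  [0,0,0,0,6],
  [0,0,0,0,0],
  [0,0,0,0,0],
  [0,0,0,0,0],
])

```text
clock: 16.55
eef_pos: [0.6467, 0.0224, 0.1629]
tool_rot: [[-1.0, 0.008, -0.002], [0.008, 1.0, -0.0], [0.002, -0.0, -1.0]]
wrist_force: [0.4, -0.8, -1.4]
width: 0.1
gripper_force: 60.2
```

```bash
python3 held.py;  python3 go.py 0.6468 0.0243 0.105 89.5
```

```text
plate z rel TCP (mm,+down) 8.4 edge row 137.5 left/right 180 323
edge tool x 51.5 -> centre tool x 1.5 centre tool y -0.4 width 64.4 skew -46.0
t16.6 p [0.6469 0.0222 0.1633] phi 89.5 q6 0.04 F [-0.1 -0.5 -1.5] T [ 0.01  0.01 -0.  ] w 0.009 g 60.2
shift mm (tool axes now) [ 0.   2.1 58.3] turn -0.0
```

Request:
drive_tool([
  [0,0,0.002,0.025,0],
  [0,0,0,0.025,0],
  [0,0,0,0.01,0],
  [0,0,0,0.005,0],
  [0,0,0,0.004,0],
  [0,0,0,0.003,0],
  [0,0,0,0.002,0],
  [0,0,0,0,0],
  [0,0,0,0,0],
  [0,0,0,0,0],
])

```text
clock: 17.43
eef_pos: [0.6482, 0.0253, 0.0908]
tool_rot: [[-1.0, 0.009, 0.001], [0.009, 1.0, 0.0], [-0.001, 0.0, -1.0]]
wrist_force: [-0.9, -0.2, -1.5]
width: 0.1
gripper_force: 60.2
```

```bash
python3 go.py 0.6468 0.0243 0.086 89.5
```

```text
t17.4 p [0.6482 0.0253 0.0908] phi 89.5 q6 0.05 F [-0.9 -0.2 -1.5] T [ 0.04 -0.04  0.05] w 0.009 g 60.2
shift mm (tool axes now) [ 1.4 -1.   4.8] turn -0.0
```

Request:
drive_tool([
  [0,0.001,-0.001,0.0018,0],
  [0,0,0,0.0018,0],
  [0,0,0,0.001,0],
  [0,0,0,0,0],
  [0,0,0,0,0],
])

```text
clock: 17.85
eef_pos: [0.6466, 0.0242, 0.0859]
tool_rot: [[-1.0, 0.01, 0.0], [0.01, 1.0, -0.0], [-0.0, -0.0, -1.0]]
wrist_force: [-2.6, -0.6, 4.4]
width: 0.099
gripper_force: 61.0
```

Request:
drive_tool([
  [0.03,0,0,0,0],
  [0.03,0,0,0,0],
  [0.03,0,0,0,0],
  [0.03,0,0,-0.01,0],
  [0.03,0,0,-0.03,0],
  [0.03,0,0,-0.04,0],
  [0.03,0,0,-0.04,0],
  [0.03,0.02,-0.03,-0.04,0],
  [0.03,0.02,-0.032,-0.01,0],
  [0.03,0.02,-0.032,0,0],
  [0.03,0.02,-0.032,0,0],
  [0.03,0.02,-0.032,0,0],
  [0.03,0.02,-0.032,0,0],
  [0.03,0.02,-0.032,0,0],
  [0.03,0.02,-0.032,0,0],
  [0.03,0.02,-0.032,0,0],
  [0.03,0.02,-0.032,0,0],
  [0.03,0,0,0,0],
  [0.03,0,0,0,0],
  [0.03,0,0,0,0],
])

```text
clock: 19.52
eef_pos: [0.4484, -0.285, 0.2469]
tool_rot: [[-1.0, 0.01, 0.001], [0.01, 1.0, 0.0], [-0.001, 0.0, -1.0]]
wrist_force: [-0.1, 0.5, -0.2]
width: 0.354
gripper_force: 0.0
```

```bash
python3 car.py wrist .005 w7; python3 go.py
```

```text
rib px 235.0 343.0 ctr [ 692.5 -308.8] size [77.5 35.7] axis deg -88.2 z nan
rib px 4.0 290.0 ctr [ 601.1 -582.6] size [13.5 56. ] axis deg -3.7 z nan
rib px 407.0 245.0 ctr [551.  -97.2] size [ 52.8 203.5] axis deg -86.1 z nan
rib px 153.0 242.0 ctr [ 545.6 -398.4] size [11.8 59.5] axis deg -7.5 z nan
t19.6 p [ 0.4487 -0.2845  0.2468] phi 89.5 q6 -0.56 F [-0.2 -0.4  0.2] T [ 0.02 -0.03  0.01] w 0.030 g 0.0
```

View pics/w7.png

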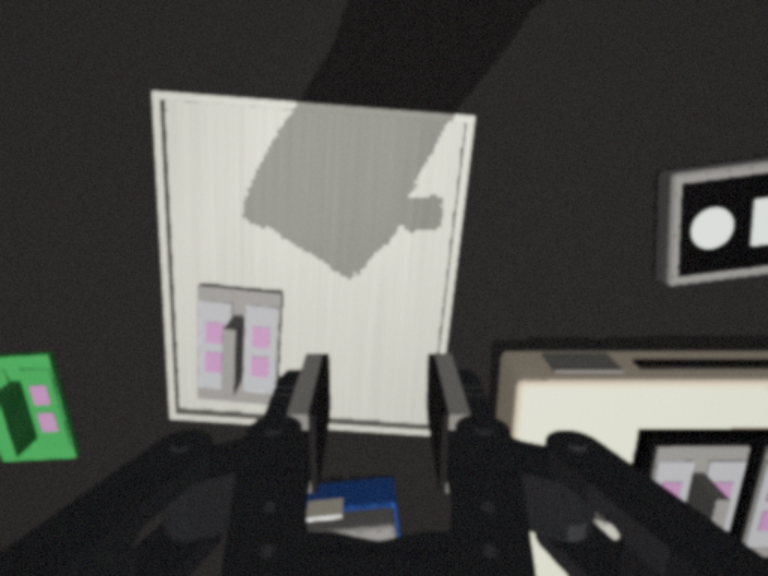

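The wrist view shows the last carrier at (240,343) with its rib at about (0.5456, -0.398). Nests 0 and 1 are filled at the right edge.

```bash
python3 go.py 0.5456 -0.3984 0.075 83.5
```

```text
t19.6 p [ 0.4487 -0.2845  0.2468] phi 89.5 q6 -0.56 F [-0.2 -0.4  0.2] T [ 0.02 -0.03  0.01] w 0.030 g 0.0
shift mm (tool axes now) [ -97.8 -113.1  171.8] turn 6.0
```

Request:
drive_tool([
  [0.034,-0.0196,-0.0226,0.015,0],
  [0.034,-0.0196,-0.0226,0.015,0],
  [0.034,-0.0196,-0.0226,0.015,0],
  [0.034,-0.0196,-0.0226,0.015,0],
  [0.034,-0.0196,-0.0226,0.015,0],
  [0.034,0,0,0.035,6],
  [0.034,0,0,0.035,0],
  [0.034,0,0,0.026,0],
  [0.034,0,0,0,0],
  [0.034,0,0,0,0],
  [0.034,0,0,0,0],
])

```text
clock: 20.48
eef_pos: [0.5468, -0.3987, 0.0772]
tool_rot: [[-0.994, 0.112, 0.002], [0.112, 0.994, -0.001], [-0.002, -0.001, -1.0]]
wrist_force: [-0.4, -0.6, 0.5]
width: 0.398
gripper_force: 0.0
```

Request:
drive_tool([
  [0.034,0,0,0.025,0],
  [0.034,0,0,0.02,0],
  [0.034,0,0,0.008,0],
  [0.034,0,0,0.002,0],
  [0,0,0,0,0],
  [0,0,0,0,0],
  [0,0,0,0,0],
  [0,0,0,0,0],
  [0,0,0,0,0],
])

```text
clock: 21.23
eef_pos: [0.5465, -0.4, 0.0226]
tool_rot: [[-0.993, 0.114, 0.003], [0.114, 0.993, -0.002], [-0.003, -0.002, -1.0]]
wrist_force: [0.0, 0.1, 6.5]
width: 0.1
gripper_force: 61.6
```

Request:
drive_tool([
  [0,0,0,-0.005,0],
  [0,0,0,-0.02,0],
  [0,0,0,-0.03,0],
  [0,0,0,-0.03,0],
  [0,0,0,-0.03,0],
  [0,0,0,-0.03,0],
  [0,0,0,0,0],
  [0,0,0,0,0],
  [0,0,0,0,0],
])

```text
clock: 21.98
eef_pos: [0.5448, -0.3988, 0.1651]
tool_rot: [[-0.993, 0.114, -0.0], [0.114, 0.993, 0.0], [0.0, 0.0, -1.0]]
wrist_force: [-0.9, 0.3, -1.8]
width: 0.101
gripper_force: 60.6
```

```bash
python3 held.py;  python3 go.py 0.646 0.1033 0.165 89.5
```

```text
plate z rel TCP (mm,+down) 9.7 edge row 135.5 left/right 179 324
edge tool x 52.2 -> centre tool x 2.2 centre tool y -0.2 width 65.9 skew 0.0
t22.0 p [ 0.5443 -0.3985  0.1641] phi 83.5 q6 -0.52 F [ 0.6  0.8 -2. ] T [-0.04 -0.02 -0.06] w 0.009 g 60.5
shift mm (tool axes now) [-4.380e+01  5.101e+02 -4.000e-01] turn -6.0
```

Request:
drive_tool([
  [0,-0.0031,0.034,0,0],
  [0,-0.0031,0.034,0,0],
  [0,-0.0031,0.034,0,0],
  [0,-0.0031,0.034,0,0],
  [0,-0.0031,0.034,0,0],
  [0,-0.0031,0.034,0,0],
  [0,-0.0031,0.034,0,0],
  [0,-0.0031,0.034,0,0],
  [0,-0.0031,0.034,0,0],
  [0,-0.0031,0.034,0,0],
  [0,-0.0031,0.034,0,0],
  [0,-0.0031,0.034,0,0],
  [0,-0.0031,0.034,0,0],
  [0,-0.0031,0.034,0,0],
  [0,-0.0031,0.034,0,0],
  [0,0,0,0,-6],
  [0,0,0,0,0],
  [0,0,0,0,0],
  [0,0,0,0,0],
])

```text
clock: 23.62
eef_pos: [0.6486, 0.1014, 0.1642]
tool_rot: [[-1.0, 0.013, -0.002], [0.013, 1.0, -0.001], [0.002, -0.001, -1.0]]
wrist_force: [-0.5, 0.3, -1.7]
width: 0.1
gripper_force: 60.6
```

```bash
python3 held.py;  python3 go.py 0.6482 0.1033 0.105 89.5
```

```text
plate z rel TCP (mm,+down) 9.7 edge row 135.5 left/right 179 324
edge tool x 52.2 -> centre tool x 2.2 centre tool y -0.3 width 65.9 skew 52.0
t23.7 p [0.6489 0.1011 0.1646] phi 89.3 q6 0.17 F [ 0.9  0.3 -0.6] T [ 0.01 -0.02  0.05] w 0.009 g 60.6
shift mm (tool axes now) [ 0.6  2.2 59.6] turn -0.2
```

Request:
drive_tool([
  [0,0.0015,0.002,0.025,0],
  [0,0,0,0.025,0],
  [0,0,0,0.01,0],
  [0,0,0,0.005,0],
  [0,0,0,0.004,0],
  [0,0,0,0.003,0],
  [0,0,0,0,0],
  [0,0,0,0,0],
  [0,0,0,0,0],
])

```text
clock: 24.42
eef_pos: [0.6487, 0.1045, 0.0944]
tool_rot: [[-1.0, 0.01, 0.002], [0.01, 1.0, 0.0], [-0.002, 0.0, -1.0]]
wrist_force: [-0.5, 0.6, -0.5]
width: 0.094
gripper_force: 60.6
```

```bash
python3 go.py 0.6482 0.1033 0.0875 89.5
```

```text
t24.4 p [0.6487 0.1045 0.0944] phi 89.5 q6 0.17 F [-0.5  0.6 -0.5] T [ 0.01 -0.03  0.01] w 0.008 g 60.6
shift mm (tool axes now) [ 0.5 -1.2  6.9] turn -0.0
```

Request:
drive_tool([
  [0,0,-0.001,0.002,0],
  [0,0,0,0.002,0],
  [0,0,0,0.002,0],
  [0,0,0,0.001,0],
  [0,0,0,0,0],
  [0,0,0,0,0],
])

```text
clock: 24.92
eef_pos: [0.6482, 0.1034, 0.0876]
tool_rot: [[-1.0, 0.009, 0.001], [0.009, 1.0, 0.0], [-0.001, 0.0, -1.0]]
wrist_force: [-3.2, -0.4, 6.9]
width: 0.1
gripper_force: 61.8
```

Request:
drive_tool([
  [0.03,0,0,0,0],
  [0.03,0,0,0,0],
  [0.03,0,0,0,0],
  [0.03,0,0,-0.01,0],
  [0.03,0,0,-0.03,0],
  [0.03,0,0,-0.04,0],
  [0.03,0,0,-0.04,0],
  [0.03,0.02,-0.03,-0.03,0],
  [0.03,0.02,-0.035,0,0],
  [0.03,0.02,-0.035,0,0],
  [0.03,0.02,-0.035,0,0],
  [0.03,0,0,0,0],
  [0.03,0,0,0,0],
  [0.03,0,0,0,0],
])

```text
clock: 26.08
eef_pos: [0.5694, -0.0276, 0.2338]
tool_rot: [[-1.0, 0.01, 0.001], [0.01, 1.0, 0.0], [-0.001, 0.0, -1.0]]
wrist_force: [0.6, -0.2, 0.4]
width: 0.354
gripper_force: 0.0
```

```bash
python3 car.py wrist .07 w8; python3 go.py
```

```text
rib px 131.0 251.0 ctr [ 639. -141.] size [47.6 29.3] axis deg 59.8 z nan
rib px 225.0 257.0 ctr [645.2 -54.1] size [10.5 58.2] axis deg -0.7 z nan
rib px 398.0 258.0 ctr [646.4 101.6] size [13.7 59.2] axis deg 0.3 z nan
rib px 312.0 238.0 ctr [626.1  23.8] size [11.2 20.2] axis deg 3.1 z nan
t26.1 p [ 0.5696 -0.027   0.2335] phi 89.5 q6 -0.04 F [ 0.8  0.6 -0.8] T [-0.01 -0.01  0.02] w 0.030 g 0.0
```

View pics/w8.png

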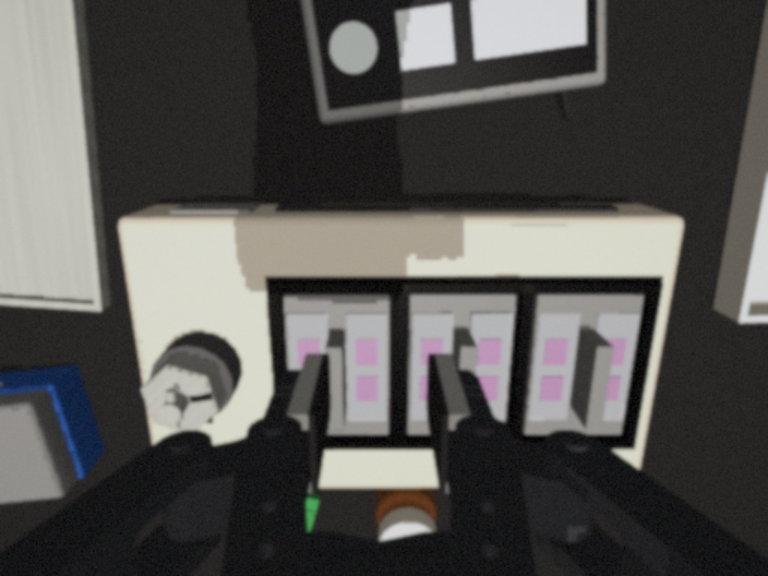

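The wrist view shows all three carriers seated in their nests. The nut is at about (183,397), and its black line at (203,398) points roughly towards +y. I rectify the nut area for a closer look.

```bash
python3 - <<'E'
from h import *
im=grab("wrist"); z=.114; K=np.array(im["mtx"])
# rectified: up=+x, left=+y ; 0.2 mm/px about (0.6435,-0.147)
c=np.array([.6435,-.147]); S=.00016; N=500
W=im["W"]; 
a,b=np.mgrid[:N,:N]; X=c[0]-(a-N/2)*S; Y=c[1]-(b-N/2)*S
P=np.stack([X,Y,np.full_like(X,z)],-1); Q=(P-W[:3,3])@W[:3,:3]; uv=Q@K.T
r=cv2.remap(im["color"],(uv[...,0]/uv[...,2]).astype(np.float32),(uv[...,1]/uv[...,2]).astype(np.float32),cv2.INTER_LINEAR)
cv2.imwrite("pics/nut.png",r[...,::-1])
E
```

```text
(no output)
```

View pics/nut.png

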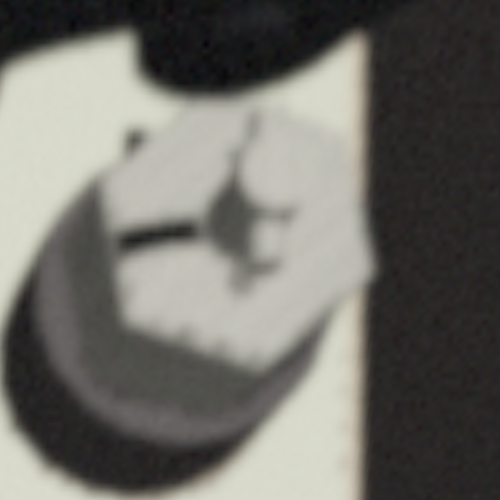

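The rectified nut view (up = +x, left = +y) shows hex corners at (103,183), (122,327), (262,372) and (375,268). That puts the centre near (0.6465, -0.1455). The black line runs from (200,228) to (122,242), about 101° from +x and along a flat's normal, so about 101° of clockwise turn is needed.

```bash
python3 go.py 0.646 -0.1455 0.16 101.2
```

```text
t26.2 p [ 0.5697 -0.0267  0.2332] phi 89.5 q6 -0.04 F [ 0.6  0.4 -0.2] T [-0.03  0.02 -0.02] w 0.030 g 0.0
shift mm (tool axes now) [ -77.3 -118.2   73.2] turn -11.7
```

Request:
drive_tool([
  [0.06,-0.0193,-0.0295,0.008,0],
  [0.06,-0.0193,-0.0295,0.01,0],
  [0.06,-0.0193,-0.0295,0.01,0],
  [0.06,-0.0193,-0.0295,0.01,0],
  [0.06,0,0,0.02,-5.9],
  [0.06,0,0,0.015,-5.8],
  [0.06,0,0,0,0],
  [0.06,0,0,0,0],
  [0.06,0,0,0,0],
  [0.06,0,0,0,0],
])

```text
clock: 27.02
eef_pos: [0.6461, -0.1456, 0.1615]
tool_rot: [[-0.981, -0.193, 0.002], [-0.193, 0.981, -0.0], [-0.002, -0.001, -1.0]]
wrist_force: [-0.4, 0.1, 0.6]
width: 0.703
gripper_force: 0.0
```

```bash
python3 go.py 0.646 -0.1455 0.097 101.2; python3 -c "
from h import *
save(grab('wrist'),'w9',1.5)"
```

```text
t27.0 p [ 0.6461 -0.1456  0.1615] phi 101.1 q6 -0.42 F [-0.4  0.1  0.6] T [ 0.01  0.02 -0.01] w 0.060 g 0.0
shift mm (tool axes now) [ 0.2  0.2 64.5] turn -0.1
```

View pics/w9.png

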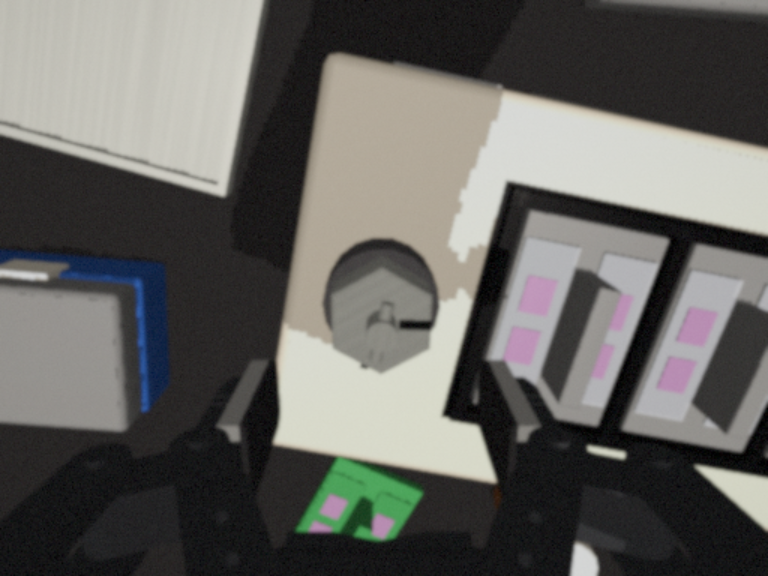

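The wrist view shows the hex centred at (382,320), with flats parallel to the fingers and the black line along the tool's y. I check the centre numerically.

```bash
python3 - <<'E'
from h import *
im=grab("wrist"); o=get_obs()
for u,v in((382,320),(331,318),(434,318),(382,266),(382,373)):
    p=ray(im,u/1.5,v/1.5,.114); print(p.round(4),(o["tool_rot"].T@(p-o["eef_pos"])*1000).round(1))
E
```

```text
[ 0.6463 -0.1447  0.114 ] [-0.5  1.1 47.5]
[ 0.6494 -0.1649  0.114 ] [  0.4 -19.3  47.6]
[ 0.6414 -0.1244  0.114 ] [ 0.4 22.  47.5]
[ 0.6242 -0.1491  0.114 ] [22.   1.1 47.5]
[ 0.6695 -0.1401  0.114 ] [-24.2   1.2  47.6]
```

Request:
drive_tool([
  [0.06,-0.0005,0.0012,0.03,0],
  [0.06,0,0,0.02,0],
  [0.06,0,0,0.01,0],
  [0.06,0,0,0.004,0],
  [0.06,0,0,0,0],
  [0.06,0,0,0,0],
])

```text
clock: 27.62
eef_pos: [0.646, -0.1451, 0.0972]
tool_rot: [[-0.981, -0.193, 0.001], [-0.193, 0.981, -0.0], [-0.001, -0.001, -1.0]]
wrist_force: [-0.8, 0.7, 0.7]
width: 0.697
gripper_force: 0.0
```

Request:
drive_tool([
  [0.036,0,0,0,0],
  [0.036,0,0,0,0],
  [0.036,0,0,0,0],
  [0.036,0,0,0,0],
  [0.036,0,0,0,0],
])

```text
clock: 28.03
eef_pos: [0.6462, -0.1445, 0.0981]
tool_rot: [[-0.981, -0.194, 0.002], [-0.194, 0.981, 0.001], [-0.003, 0.0, -1.0]]
wrist_force: [-1.6, 2.3, 5.6]
width: 0.45
gripper_force: 60.5
```

```bash
python3 go.py 0.6463 -0.1447 0.097 101.2
```

```text
t28.0 p [ 0.6462 -0.1445  0.0981] phi 101.2 q6 -0.42 F [-1.6  2.3  5.6] T [ 0.54  0.37 -0.04] w 0.038 g 60.5
shift mm (tool axes now) [-0.  -0.2  1.1] turn -0.0
```

Request:
drive_tool([
  [0.036,0,0,0,3],
  [0.036,0,0,0,6],
  [0.036,0,0,0,6],
  [0.036,0,0,0,6],
  [0.036,0,0,0,6],
  [0.036,0,0,0,6],
  [0.036,0,0,0,3],
  [0.036,0,0,0,0],
])

```text
clock: 28.7
eef_pos: [0.6462, -0.1444, 0.0981]
tool_rot: [[-0.907, 0.422, 0.003], [0.422, 0.907, 0.001], [-0.002, 0.002, -1.0]]
wrist_force: [-1.6, 1.5, 5.3]
width: 0.448
gripper_force: 60.5
```

```bash
python3 go.py 0.6463 -0.1447 0.097 0
```

```text
t28.7 p [ 0.6462 -0.1444  0.0981] phi 65.0 q6 0.22 F [-1.6  1.5  5.3] T [ 0.58  0.3  -0.03] w 0.038 g 60.5
shift mm (tool axes now) [-0.2 -0.2  1.1] turn 65.0
```

Request:
drive_tool([
  [0.036,0,0,0,4],
  [0.036,0,0,0,6],
  [0.036,0,0,0,6],
  [0.036,0,0,0,6],
  [0.036,0,0,0,6],
  [0.036,0,0,0,6],
  [0.036,0,0,0,6],
  [0.036,0,0,0,6],
  [0.036,0,0,0,6],
  [0.036,0,0,0,4],
  [0.036,0,0,0,2],
  [0.036,0,0,0,0],
])

```text
clock: 29.7
eef_pos: [0.6463, -0.1444, 0.0981]
tool_rot: [[-0.123, 0.992, 0.003], [0.992, 0.123, 0.001], [0.001, 0.003, -1.0]]
wrist_force: [-1.4, 3.0, 5.4]
width: 0.45
gripper_force: 60.5
```

```bash
python3 go.py 0.6463 -0.1447 0.097 0
```

```text
t29.7 p [ 0.6463 -0.1444  0.0981] phi 7.1 q6 1.23 F [-1.4  3.   5.4] T [ 0.56  0.3  -0.06] w 0.038 g 60.5
shift mm (tool axes now) [-0.3 -0.1  1.1] turn 7.1
```

Now I turn in small steps while watching Tz.

Request:
drive_tool([
  [0.036,0,0,0,2],
  [0.036,0,0,0,2],
  [0.036,0,0,0,0],
])

```text
clock: 29.95
eef_pos: [0.6464, -0.1444, 0.0981]
tool_rot: [[-0.054, 0.999, 0.003], [0.999, 0.054, 0.001], [0.001, 0.003, -1.0]]
wrist_force: [-2.1, 3.5, 5.6]
width: 0.453
gripper_force: 60.5
```

```bash
python3 go.py
```

```text
t29.9 p [ 0.6464 -0.1444  0.0981] phi 3.1 q6 1.30 F [-2.1  3.5  5.6] T [ 0.52  0.25 -0.04] w 0.039 g 60.5
```

Request:
drive_tool([
  [0.036,0,0,0,1],
  [0.036,0,0,0,0],
])

```text
clock: 30.12
eef_pos: [0.6464, -0.1444, 0.0981]
tool_rot: [[-0.037, 0.999, 0.003], [0.999, 0.037, 0.001], [0.001, 0.003, -1.0]]
wrist_force: [-1.0, 2.7, 5.7]
width: 0.453
gripper_force: 60.5
```

```bash
python3 go.py
```

```text
t30.1 p [ 0.6464 -0.1444  0.0981] phi 2.1 q6 1.31 F [-1.   2.7  5.7] T [ 0.58  0.29 -0.05] w 0.039 g 60.5
```

Request:
drive_tool([
  [0.036,0,0,0,1],
  [0.036,0,0,0,0],
])

```text
clock: 30.28
eef_pos: [0.6464, -0.1444, 0.0981]
tool_rot: [[-0.02, 1.0, 0.003], [1.0, 0.02, 0.001], [0.001, 0.003, -1.0]]
wrist_force: [-1.0, 3.1, 5.4]
width: 0.451
gripper_force: 60.5
```

```bash
python3 go.py
```

```text
t30.3 p [ 0.6464 -0.1444  0.0981] phi 1.1 q6 1.33 F [-1.   3.1  5.4] T [ 0.6   0.3  -0.08] w 0.039 g 60.5
```

Request:
drive_tool([
  [0.036,0,0,0,1],
  [0.036,0,0,0,0],
])

```text
clock: 30.45
eef_pos: [0.6463, -0.1444, 0.0981]
tool_rot: [[-0.003, 1.0, 0.003], [1.0, 0.003, 0.001], [0.001, 0.003, -1.0]]
wrist_force: [-1.4, 3.2, 5.0]
width: 0.454
gripper_force: 60.4
```

```bash
python3 go.py
```

```text
t30.4 p [ 0.6463 -0.1444  0.0981] phi 0.2 q6 1.35 F [-1.4  3.2  5. ] T [0.54 0.26 0.43] w 0.039 g 60.4
```

Request:
drive_tool([
  [0.036,0,0,0,0.3],
  [0.036,0,0,0,0],
])

```text
clock: 30.62
eef_pos: [0.6464, -0.1444, 0.0981]
tool_rot: [[0.001, 1.0, 0.003], [1.0, -0.001, 0.001], [0.001, 0.003, -1.0]]
wrist_force: [-0.7, 2.6, 5.1]
width: 0.448
gripper_force: 60.4
```

```bash
python3 go.py
```

```text
t30.6 p [ 0.6464 -0.1444  0.0981] phi -0.1 q6 1.35 F [-0.7  2.6  5.1] T [0.5  0.33 0.59] w 0.038 g 60.4
```

Request:
drive_tool([
  [0.06,0,0,0,0],
  [0.06,0,0,0,0],
  [0.06,0,0,0,0],
  [0.06,0,0,-0.01,0],
  [0.06,0,0,-0.03,0],
  [0.06,0,0,-0.03,0],
  [0.06,0,0,-0.03,-6],
  [0.06,0,0,0,-7],
  [0.06,0,0,0,-7],
  [0.06,0,0,0,-7],
  [0.06,0,0,0,-7],
  [0.06,0,0,0,-7],
  [0.06,0,0,0,-7],
  [0.06,0,0,0,-7],
  [0.06,0,0,0,-7],
  [0.06,0,0,0,-7],
  [0.06,0,0,0,-7],
  [0.06,0,0,0,-7],
  [0.06,0,0,0,-7],
  [0.06,0,0,0,0],
])

```text
clock: 32.28
eef_pos: [0.6454, -0.1452, 0.1968]
tool_rot: [[-1.0, -0.0, 0.001], [-0.0, 1.0, -0.0], [-0.001, -0.0, -1.0]]
wrist_force: [1.1, -0.2, -0.1]
width: 0.705
gripper_force: 0.0
```

```bash
python3 go.py 0.435 0.0675 0.08 90; python3 -c "
from h import *
save(grab('wrist'),'w10',1.5)"
```

```text
t32.3 p [ 0.6454 -0.1452  0.1968] phi 90.0 q6 -0.22 F [ 1.1 -0.2 -0.1] T [-0.01  0.01 -0.01] w 0.060 g 0.0
shift mm (tool axes now) [210.4 212.7 116.6] turn 0.0
```

View pics/w10.png

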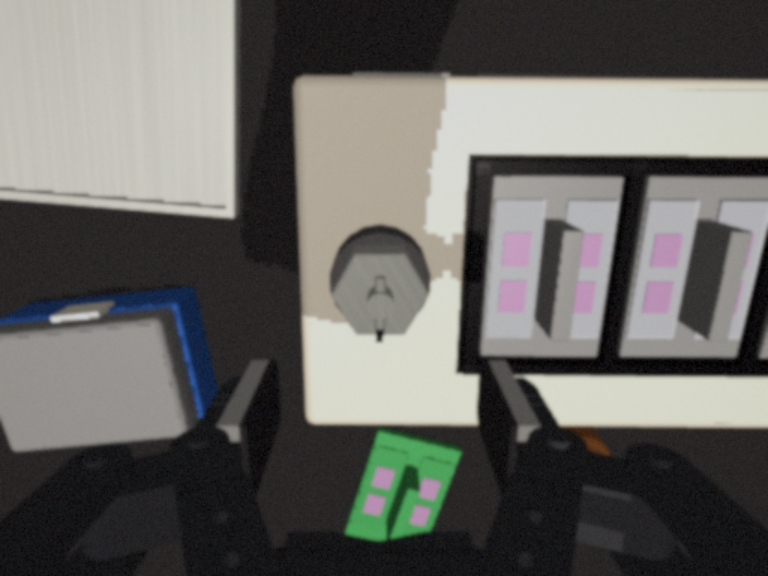

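The wrist view shows the nut's line at (379,335), pointing along +x with the deck mark, so the nut is tight. The carriers are still seated. Next is the bar key.

Request:
drive_tool([
  [0,0.0263,0.0266,0,0],
  [0,0.0263,0.0266,0,0],
  [0,0.0263,0.0266,0,0],
  [0,0.0263,0.0266,0,0],
  [0,0.0263,0.0266,0,0],
  [0,0.0263,0.0266,0,0],
  [0,0.0263,0.0266,0,0],
  [0,0.0263,0.0266,0,0],
  [0,0,0,0.03,0],
  [0,0,0,0.04,0],
  [0,0,0,0.04,0],
  [0,0,0,0.03,0],
  [0,0,0,0.02,0],
  [0,0,0,0.009,0],
  [0,0,0,0,0],
  [0,0,0,0,0],
])

```text
clock: 33.67
eef_pos: [0.436, 0.0684, 0.0277]
tool_rot: [[-1.0, 0.004, 0.0], [0.004, 1.0, 0.0], [-0.0, 0.0, -1.0]]
wrist_force: [0.8, 0.3, -0.6]
width: 0.0
gripper_force: 0.0
```

```bash
python3 go.py 0.435 0.0675 0.0233 90
```

```text
t33.7 p [0.436  0.0684 0.0277] phi 89.8 q6 0.16 F [ 0.8  0.3 -0.6] T [-0.02 -0.02  0.03] w 0.000 g 0.0
shift mm (tool axes now) [ 1.  -0.9  4.4] turn -0.2
```

Request:
drive_tool([
  [0,0,0,0.001,0],
  [0,0,0,0.001,0],
  [0,0,0,0.001,0],
  [0,0,0,0.001,0],
  [0,0,0,0,0],
])

```text
clock: 34.08
eef_pos: [0.4364, 0.0685, 0.0238]
tool_rot: [[-1.0, 0.003, 0.002], [0.003, 1.0, 0.0], [-0.002, 0.0, -1.0]]
wrist_force: [-0.3, -0.7, 4.2]
width: 0.003
gripper_force: 2.2
```

Request:
drive_tool([
  [0,0,0,0.0006,0],
  [0,0,0,0,0],
])

```text
clock: 34.25
eef_pos: [0.4364, 0.0685, 0.0232]
tool_rot: [[-1.0, 0.003, 0.002], [0.003, 1.0, 0.0], [-0.002, 0.0, -1.0]]
wrist_force: [-0.4, 0.7, 7.6]
width: -0.0
gripper_force: 3.8
```

Request:
drive_tool([
  [0,0,0,0,0],
  [0,0,0,0,0],
  [0,0,0,0,0],
  [0,0,0,0,0],
  [0,0,0,0,0],
  [0,0,0,0,0],
  [0,0,0,0,0],
])

```text
clock: 34.83
eef_pos: [0.4364, 0.0685, 0.0233]
tool_rot: [[-1.0, 0.003, 0.002], [0.003, 1.0, 0.0], [-0.002, 0.0, -1.0]]
wrist_force: [0.6, 0.3, 7.6]
width: 0.001
gripper_force: 3.7
```

Request:
drive_tool([
  [0.03,0,0,-0.01,0],
  [0.03,0,0,-0.03,0],
  [0.03,0,0,-0.04,0],
  [0.03,0,0,-0.04,0],
  [0.03,-0.028,-0.005,-0.04,0],
  [0.03,-0.03,-0.01,-0.03,0],
  [0.03,-0.03,-0.01,0,0],
  [0.03,-0.03,-0.02,0,0],
  [0.03,0,0,0,0],
  [0.03,0,0,0,0],
  [0.03,0,0,0,0],
])

```text
clock: 35.75
eef_pos: [0.5467, 0.0243, 0.2043]
tool_rot: [[-1.0, 0.003, -0.002], [0.003, 1.0, 0.0], [0.002, 0.0, -1.0]]
wrist_force: [-1.3, -0.2, -0.7]
width: 0.351
gripper_force: 0.0
```

```bash
python3 car.py wrist .07 w11; python3 go.py .646 .103 .12 89.5; python3 m.py | grep tray_out
```

```text
rib px 59.0 293.0 ctr [ 637.5 -136.5] size [44.  30.6] axis deg 54.4 z nan
rib px 349.0 282.0 ctr [627.9 102.3] size [12.5 23.4] axis deg 6.2 z nan
rib px 253.0 300.0 ctr [645.1  24.3] size [ 9.9 60.1] axis deg -0.6 z nan
rib px 158.0 281.0 ctr [626.8 -53. ] size [12.3 24.4] axis deg -8.8 z nan
t35.8 p [0.5464 0.0245 0.2045] phi 89.9 q6 0.05 F [ 0.2 -0.7  0.4] T [ 0.01 -0.01 -0.02] w 0.030 g 0.0
shift mm (tool axes now) [-99.6  78.7  84.3] turn 0.4Traceback (most recent call last):
  File "m.py", line 16, in <module>
    rect("square",((v>185)*255).astype(np.uint8),(334,305,354,330),.0245)
    ~~~~^^^^^^^^^^^^^^^^^^^^^^^^^^^^^^^^^^^^^^^^^^^^^^^^^^^^^^^^^^^^^^^^^
  File "m.py", line 7, in rect
    p=max(cs,key=cv2.contourArea)[:,0]
      ~~~^^^^^^^^^^^^^^^^^^^^^^^^
ValueError: max() iterable argument is empty
```

View pics/w11.png

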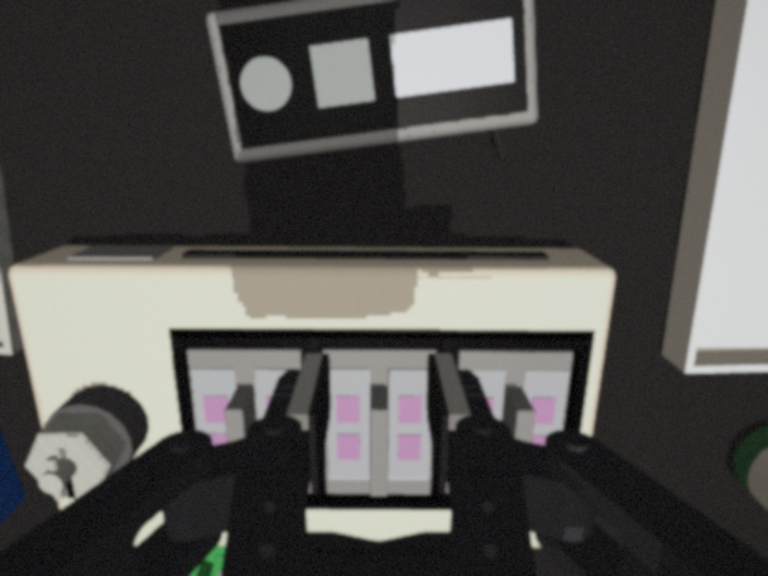

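The wrist view shows three carriers seated, the nut line still towards +x at (67,487), and the keys clear. The white tray centre is about (0.5045, 0.341) from the first top view. I take nest 2 first.

Request:
drive_tool([
  [0.034,-0.025,0.0197,0,0],
  [0.034,-0.025,0.0197,0,0],
  [0.034,-0.025,0.0197,0,0],
  [0.034,-0.0255,0.0197,0,0],
  [0.034,0,0,0.02,0.4],
  [0.034,0,0,0.03,0],
  [0.034,0,0,0.01,0],
  [0.034,0,0,0,0],
  [0.034,0,0,0,0],
])

```text
clock: 36.6
eef_pos: [0.6472, 0.1029, 0.1451]
tool_rot: [[-1.0, 0.009, -0.002], [0.009, 1.0, -0.0], [0.002, -0.0, -1.0]]
wrist_force: [0.3, 1.1, 0.6]
width: 0.391
gripper_force: 0.0
```

```bash
python3 go.py .647 .103 .087 89.5; python3 - <<'E'
from h import *
im=grab("scene"); P=cloud(im); m=(P[...,1]>.2)&(P[...,1]<.5)&(P[...,0]>.4)&(P[...,0]<.85)
for a,b in((.06,.1),(.1,.13),(.13,.17)):
    q=P[m&(P[...,2]>a)&(P[...,2]<b)&(P[...,0]>.6)]; print(a,len(q),q.min(0).round(3),q.max(0).round(3))
q=P[m&(P[...,2]>.024)&(P[...,2]<.036)]; w=cv2.minAreaRect((q[:,:2]*1000).astype(np.float32)); print("tray_out",w)
E
```

```text
t36.6 p [0.6472 0.1029 0.1451] phi 89.5 q6 0.17 F [0.3 1.1 0.6] T [ 0.01 -0.05  0.01] w 0.033 g 0.0
shift mm (tool axes now) [ 0.1  0.1 58.1] turn -0.0
0.06 349 [0.7   0.304 0.06 ] [0.758 0.367 0.1  ]
0.1 335 [0.7   0.308 0.1  ] [0.753 0.365 0.13 ]
0.13 176 [0.712 0.323 0.13 ] [0.741 0.351 0.153]
tray_out ((578.8375244140625, 346.33489990234375), (358.8922424316406, 226.48460388183594), 1.07736074924469)
```

Request:
drive_tool([
  [0.034,0,0,0.025,0],
  [0.034,0,0,0.02,0],
  [0.034,0,0,0.01,0],
  [0.034,0,0,0.003,0],
  [0,0,0,0,0],
  [0,0,0,0,0],
  [0,0,0,0,0],
  [0,0,0,0,0],
  [0,0,0,0,0],
])

```text
clock: 37.4
eef_pos: [0.6496, 0.103, 0.0888]
tool_rot: [[-1.0, 0.01, 0.003], [0.01, 1.0, 0.0], [-0.003, 0.0, -1.0]]
wrist_force: [-0.6, -0.9, 6.6]
width: 0.097
gripper_force: 61.8
```

Request:
drive_tool([
  [0,0,0,-0.005,0],
  [0,0,0,-0.01,0],
  [0,0,0,-0.02,0],
  [0,0,0,-0.03,0],
  [0,0,0,-0.02,0],
  [0,0,0,0,0],
  [0,0,0,0,0],
  [0,0,0,0,0],
])

```text
clock: 38.07
eef_pos: [0.6479, 0.1027, 0.1716]
tool_rot: [[-1.0, 0.009, -0.001], [0.009, 1.0, -0.0], [0.001, -0.0, -1.0]]
wrist_force: [-0.0, 0.1, -2.1]
width: 0.1
gripper_force: 60.9
```

```bash
python3 held.py;  python3 go.py 0.567 0.396 0.1 91
```

```text
plate z rel TCP (mm,+down) 10.4 edge row 133.5 left/right 180 323
edge tool x 53.0 -> centre tool x 3.0 centre tool y -0.3 width 65.3 skew -6.0
t38.1 p [0.6475 0.1027 0.1709] phi 89.5 q6 0.17 F [ 0.3 -0.4 -1.5] T [ 0.03 -0.02 -0.03] w 0.008 g 60.9
shift mm (tool axes now) [ 83.1 292.6  71. ] turn -1.5
```

Request:
drive_tool([
  [0,0.0166,0.02,0,0],
  [0,0.0166,0.0303,0,0],
  [0,0.0166,0.0303,0,0],
  [0,0.0166,0.0303,0,0],
  [0,0.0166,0.0303,0,0],
  [0,0,0.0303,0,0],
  [0,0,0.0303,0,0],
  [0,0,0.0303,0,0],
  [0,0,0.0303,0,0],
  [0,0,0.0303,0,0],
  [0,0,0,0.03,-1.5],
  [0,0,0,0.03,0],
  [0,0,0,0.03,0],
  [0,0,0,0.02,0],
  [0,0,0,0,0],
  [0,0,0,0,0],
  [0,0,0,0,0],
])

```text
clock: 39.53
eef_pos: [0.5686, 0.3965, 0.0627]
tool_rot: [[-1.0, -0.017, 0.0], [-0.017, 1.0, 0.0], [-0.0, 0.0, -1.0]]
wrist_force: [0.3, 0.1, -0.5]
width: 0.101
gripper_force: 60.9
```

```bash
python3 held.py;  python3 go.py 0.567 0.396 0.0235 91; python3 -c "
from h import *
save(grab('wrist'),'w12',1.5)"
```

```text
plate z rel TCP (mm,+down) 10.5 edge row 133.5 left/right 180 323
edge tool x 53.0 -> centre tool x 3.0 centre tool y -0.4 width 65.3 skew 0.0
t39.6 p [0.5692 0.3968 0.0637] phi 90.9 q6 0.59 F [ 0.2 -0.2 -1. ] T [-0.02 -0.   -0.01] w 0.008 g 60.9
shift mm (tool axes now) [ 2.3 -0.9 40.2] turn -0.1
```

View pics/w12.png

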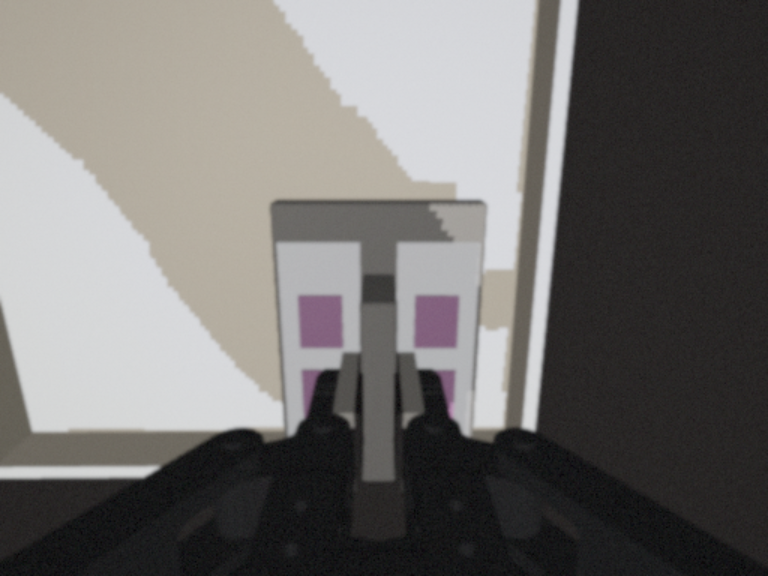

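The wrist view shows the held carrier inside the white tray, clear of the right wall at column 510 and the far wall at row 430. This was my 14th and last picture, so the rest goes by numbers.

Request:
drive_tool([
  [0,0.004,-0.003,0.01,0],
  [0,0,0,0.015,0],
  [0,0,0,0.008,0],
  [0,0,0,0.003,0],
  [0,0,0,0.002,0],
  [0,0,0,0,0],
  [0,0,0,0,0],
])

```text
clock: 40.22
eef_pos: [0.5648, 0.3936, 0.0249]
tool_rot: [[-1.0, -0.017, 0.001], [-0.017, 1.0, 0.001], [-0.001, 0.001, -1.0]]
wrist_force: [0.4, 0.2, -0.1]
width: 0.097
gripper_force: 60.9
```

```bash
python3 go.py 0.565 0.394 0.0235 91
```

```text
t40.2 p [0.5648 0.3936 0.0249] phi 91.0 q6 0.59 F [ 0.4  0.2 -0.1] T [-0.04 -0.   -0.03] w 0.008 g 60.9
shift mm (tool axes now) [-0.2  0.4  1.4] turn -0.0
```

Request:
drive_tool([
  [0,0,0,0.001,0],
  [0,0,0,0.001,0],
  [0,0,0,0,0],
])

```text
clock: 40.47
eef_pos: [0.565, 0.3937, 0.0238]
tool_rot: [[-1.0, -0.017, 0.002], [-0.017, 1.0, 0.001], [-0.002, 0.001, -1.0]]
wrist_force: [-2.4, -1.5, 6.8]
width: 0.099
gripper_force: 61.9
```

Request:
drive_tool([
  [0.03,0,0,0,0],
  [0.03,0,0,0,0],
  [0.03,0,0,0,0],
  [0.03,0,0,-0.01,0],
  [0.03,0,0,-0.03,0],
  [0.03,0,0,-0.04,0],
  [0.03,0,0,-0.04,0],
  [0.03,0,0,-0.04,0],
  [0.034,0,0,-0.015,1.5],
  [0.034,0,0,0,0],
  [0.034,0,0,0,0],
])

```text
clock: 41.38
eef_pos: [0.5651, 0.3938, 0.1991]
tool_rot: [[-1.0, 0.009, 0.003], [0.009, 1.0, 0.002], [-0.003, 0.002, -1.0]]
wrist_force: [0.0, -0.3, 0.5]
width: 0.397
gripper_force: 0.0
```

```bash
python3 go.py .6475 .024 .12 89.5; python3 car.py wrist .005 w13
```

```text
t41.4 p [0.5651 0.3938 0.1991] phi 89.5 q6 0.62 F [ 0.  -0.3  0.5] T [ 0.01  0.01 -0.01] w 0.034 g 0.0
shift mm (tool axes now) [ -85.6 -369.1   78.6] turn -0.0
rib px 222.0 301.0 ctr [709.5 362.5] size [34.4 10.4] axis deg 31.4 z 0.0409
rib px 17.0 256.0 ctr [655.5 159.6] size [ 14.4 198.1] axis deg -1.4 z nan
rib px 252.0 165.0 ctr [563.4 393.7] size [56.4 10. ] axis deg 1.1 z nan
```

Request:
drive_tool([
  [0.034,-0.0071,-0.0308,0,0],
  [0.034,-0.0071,-0.0308,0,0],
  [0.034,-0.0071,-0.0308,0,0],
  [0.034,-0.0071,-0.0308,0,0],
  [0.034,-0.0071,-0.0308,0,0],
  [0.034,-0.0071,-0.0308,0,0],
  [0.034,-0.0071,-0.0308,0,0],
  [0.034,-0.0071,-0.0308,0,0],
  [0.034,-0.0071,-0.0308,0,0],
  [0.034,-0.0071,-0.0308,0,0],
  [0.034,-0.0071,-0.0308,0,0],
  [0.034,-0.0071,-0.0308,0,0],
  [0.034,0,0,0.025,0],
  [0.034,0,0,0.025,0],
  [0.034,0,0,0,0],
  [0.034,0,0,0,0],
  [0.034,0,0,0,0],
])

```text
clock: 42.85
eef_pos: [0.6455, 0.0231, 0.1469]
tool_rot: [[-1.0, 0.009, -0.001], [0.009, 1.0, -0.0], [0.001, -0.0, -1.0]]
wrist_force: [-0.4, 0.3, 0.6]
width: 0.402
gripper_force: 0.0
```

```bash
python3 go.py .6475 .024 .087 89.5;  python3 car.py wrist .07 w14
```

```text
t42.9 p [0.6455 0.0231 0.1469] phi 89.5 q6 0.04 F [-0.4  0.3  0.6] T [ 0.03  0.   -0.04] w 0.034 g 0.0
shift mm (tool axes now) [-2.   0.9 59.9] turn -0.0
rib px 5.0 225.0 ctr [ 650.4 -121.6] size [ 8.  31.5] axis deg -15.8 z 0.1016
rib px 254.0 215.0 ctr [645.8  24.2] size [ 9.9 57.1] axis deg -0.6 z nan
rib px 122.0 216.0 ctr [645.5 -52.8] size [13.1 57.8] axis deg -1.1 z nan
```

Request:
drive_tool([
  [0.034,0,0.001,0.025,0],
  [0.034,0,0,0.02,0],
  [0.034,0,0,0.01,0],
  [0.034,0,0,0.004,0],
  [0,0,0,0,0],
  [0,0,0,0,0],
  [0,0,0,0,0],
  [0,0,0,0,0],
  [0,0,0,0,0],
])

```text
clock: 43.65
eef_pos: [0.647, 0.0239, 0.0895]
tool_rot: [[-1.0, 0.009, 0.002], [0.009, 1.0, 0.0], [-0.002, 0.0, -1.0]]
wrist_force: [-1.0, 0.0, 4.7]
width: 0.1
gripper_force: 62.0
```

Request:
drive_tool([
  [0,0,0,-0.005,0],
  [0,0,0,-0.01,0],
  [0,0,0,-0.02,0],
  [0,0,0,-0.03,0],
  [0,0,0,-0.02,0],
  [0,0,0,0,0],
  [0,0,0,0,0],
  [0,0,0,0,0],
])

```text
clock: 44.32
eef_pos: [0.6454, 0.0238, 0.1726]
tool_rot: [[-1.0, 0.01, -0.001], [0.01, 1.0, -0.0], [0.001, -0.0, -1.0]]
wrist_force: [0.7, 0.2, -0.9]
width: 0.101
gripper_force: 61.2
```

```bash
python3 held.py;  python3 go.py 0.565 0.29 0.17 91
```

```text
plate z rel TCP (mm,+down) 11.7 edge row 136.5 left/right 180 323
edge tool x 51.4 -> centre tool x 1.4 centre tool y -0.3 width 65.8 skew -64.0
t44.4 p [0.645  0.0237 0.1719] phi 89.5 q6 0.05 F [-0.1  0.4 -0.5] T [0.03 0.02 0.02] w 0.008 g 61.2
shift mm (tool axes now) [ 82.5 265.5   2.1] turn -1.5
```

Request:
drive_tool([
  [0,0.0092,0.0295,0,0],
  [0,0.0092,0.0295,0,0],
  [0,0.0092,0.0295,0,0],
  [0,0.0092,0.0295,0,0],
  [0,0.0092,0.0295,0,0],
  [0,0.0092,0.0295,0,0],
  [0,0.0092,0.0295,0,0],
  [0,0.0092,0.0295,0,0],
  [0,0.0092,0.0295,0,0],
  [0,0,0,0,-1.5],
  [0,0,0,0.03,0],
  [0,0,0,0.03,0],
  [0,0,0,0.03,0],
  [0,0,0,0.018,0],
  [0,0,0,0,0],
  [0,0,0,0,0],
  [0,0,0,0,0],
])

```text
clock: 45.78
eef_pos: [0.566, 0.2902, 0.0656]
tool_rot: [[-1.0, -0.017, 0.0], [-0.017, 1.0, 0.0], [-0.0, 0.0, -1.0]]
wrist_force: [-0.5, 0.3, -0.4]
width: 0.096
gripper_force: 61.2
```

```bash
python3 held.py;  python3 go.py 0.565 0.29 0.0265 91
```

```text
plate z rel TCP (mm,+down) 11.7 edge row 136.5 left/right 180 323
edge tool x 51.4 -> centre tool x 1.4 centre tool y -0.4 width 65.8 skew 0.0
t45.8 p [0.5667 0.2905 0.0664] phi 91.0 q6 0.46 F [ 0.6 -0.2 -1.4] T [ 0.03 -0.03 -0.  ] w 0.008 g 61.2
shift mm (tool axes now) [ 1.7 -0.5 39.9] turn -0.0
```

Request:
drive_tool([
  [0,0.002,0,0.01,0],
  [0,0,0,0.015,0],
  [0,0,0,0.008,0],
  [0,0,0,0.003,0],
  [0,0,0,0.002,0],
  [0,0,0,0.001,0],
  [0,0,0,0.001,0],
  [0,0,0,0,0],
  [0,0,0,0,0],
])

```text
clock: 46.58
eef_pos: [0.5641, 0.2902, 0.0255]
tool_rot: [[-1.0, -0.017, 0.001], [-0.017, 1.0, 0.0], [-0.001, 0.0, -1.0]]
wrist_force: [0.5, -0.3, -0.4]
width: 0.095
gripper_force: 61.2
```

```bash
python3 go.py 0.565 0.29 0.0247 91
```

```text
t46.6 p [0.5641 0.2902 0.0255] phi 91.0 q6 0.46 F [ 0.5 -0.3 -0.4] T [-0.03  0.02 -0.05] w 0.008 g 61.2
shift mm (tool axes now) [-0.9 -0.2  0.8] turn -0.0
```

Request:
drive_tool([
  [0,0,0,0.001,0],
  [0,0,0,0.0005,0],
  [0,0,0,0,0],
])

```text
clock: 46.83
eef_pos: [0.5642, 0.2903, 0.0245]
tool_rot: [[-1.0, -0.017, 0.001], [-0.017, 1.0, 0.001], [-0.001, 0.001, -1.0]]
wrist_force: [-1.3, 0.4, 3.3]
width: 0.094
gripper_force: 62.0
```

Request:
drive_tool([
  [0.03,0,0,0,0],
  [0.03,0,0,0,0],
  [0.03,0,0,0,0],
  [0.03,0,0,-0.01,0],
  [0.03,0,0,-0.03,0],
  [0.03,0,0,-0.04,0],
  [0.03,0,0,-0.04,0],
  [0.03,0,0,-0.04,0],
  [0.034,0,0,-0.015,1.5],
  [0.034,0,0,0,0],
  [0.034,0,0,0,0],
])

```text
clock: 47.75
eef_pos: [0.5645, 0.2904, 0.2004]
tool_rot: [[-1.0, 0.009, 0.003], [0.009, 1.0, 0.001], [-0.003, 0.001, -1.0]]
wrist_force: [0.0, -0.4, -0.7]
width: 0.402
gripper_force: 0.0
```

```bash
python3 go.py .6475 -.0545 .2 89.5; python3 car.py wrist .005 w15
```

```text
t47.8 p [0.5645 0.2904 0.2004] phi 89.5 q6 0.48 F [ 0.  -0.4 -0.7] T [ 0.03  0.06 -0.01] w 0.034 g 0.0
shift mm (tool axes now) [-8.620e+01 -3.442e+02  1.000e-01] turn -0.0
rib px 4.0 360.0 ctr [783.7  12.8] size [ 9.7 15.9] axis deg -36.6 z 0.0398
rib px 279.0 297.0 ctr [706.4 315.2] size [13.2 39.1] axis deg -41.0 z 0.0452
rib px 104.0 204.0 ctr [598.2 144.5] size [174.2  82.1] axis deg 17.5 z nan
rib px 252.0 166.0 ctr [564.1 290.3] size [56.7 10. ] axis deg 1.0 z nan
rib px 364.0 164.0 ctr [563.3 392.4] size [56.5 12.3] axis deg 1.3 z nan
```

Two are laid. Now nest 0.

Request:
drive_tool([
  [0.034,-0.0078,-0.0313,0,0],
  [0.034,-0.0078,-0.0313,0,0],
  [0.034,-0.0078,-0.0313,0,0],
  [0.034,-0.0078,-0.0313,0,0],
  [0.034,-0.0078,-0.0313,0,0],
  [0.034,-0.0078,-0.0313,0,0],
  [0.034,-0.0078,-0.0313,0,0],
  [0.034,-0.0078,-0.0313,0,0],
  [0.034,-0.0078,-0.0313,0,0],
  [0.034,-0.0078,-0.0313,0,0],
  [0.034,-0.0078,-0.0313,0,0],
  [0.034,0,0,0.025,0],
  [0.034,0,0,0.025,0],
  [0.034,0,0,0,0],
  [0.034,0,0,0,0],
  [0.034,0,0,0,0],
])

```text
clock: 49.13
eef_pos: [0.6458, -0.0547, 0.1485]
tool_rot: [[-1.0, 0.009, -0.001], [0.009, 1.0, 0.0], [0.001, 0.0, -1.0]]
wrist_force: [-0.0, 0.9, 0.8]
width: 0.398
gripper_force: 0.0
```

```bash
python3 go.py .6475 -.0545 .088 89.5;  python3 car.py wrist .07 w16
```

```text
t49.1 p [ 0.6458 -0.0547  0.1485] phi 89.5 q6 -0.08 F [-0.   0.9  0.8] T [ 0.02 -0.03  0.02] w 0.034 g 0.0
shift mm (tool axes now) [-1.7  0.2 60.5] turn -0.0
rib px 114.0 206.0 ctr [ 643.  -139.2] size [46.5 36. ] axis deg 43.0 z nan
rib px 253.0 213.0 ctr [645.5 -54.5] size [ 9.8 57.3] axis deg -0.5 z nan
```

Request:
drive_tool([
  [0.034,0,0,0.025,0],
  [0.034,0,0,0.02,0],
  [0.034,0,0,0.01,0],
  [0.034,0,0,0.005,0],
  [0,0,0,0,0],
  [0,0,0,0,0],
  [0,0,0,0,0],
  [0,0,0,0,0],
  [0,0,0,0,0],
])

```text
clock: 49.93
eef_pos: [0.6472, -0.0551, 0.0899]
tool_rot: [[-1.0, 0.009, 0.002], [0.009, 1.0, -0.0], [-0.002, -0.0, -1.0]]
wrist_force: [0.7, 0.3, 2.7]
width: 0.094
gripper_force: 61.7
```

Request:
drive_tool([
  [0,0,0,-0.005,0],
  [0,0,0,-0.01,0],
  [0,0,0,-0.02,0],
  [0,0,0,-0.03,0],
  [0,0,0,-0.02,0],
  [0,0,0,0,0],
  [0,0,0,0,0],
  [0,0,0,0,0],
])

```text
clock: 50.6
eef_pos: [0.6458, -0.055, 0.1732]
tool_rot: [[-1.0, 0.01, -0.001], [0.01, 1.0, 0.0], [0.001, 0.0, -1.0]]
wrist_force: [0.5, 0.8, -0.6]
width: 0.093
gripper_force: 61.1
```

```bash
python3 held.py;  python3 go.py 0.447 0.342 0.172 91
```

```text
plate z rel TCP (mm,+down) 11.8 edge row 135.5 left/right 180 323
edge tool x 51.9 -> centre tool x 1.9 centre tool y -0.3 width 65.9 skew -15.0
t50.6 p [ 0.6453 -0.055   0.1725] phi 89.5 q6 -0.08 F [-1.1  0.8 -2.3] T [-0.01 -0.09 -0.02] w 0.008 g 61.1
shift mm (tool axes now) [202.1 395.1   1. ] turn -1.5
```

Request:
drive_tool([
  [0,0.0155,0.0304,0,0],
  [0,0.0155,0.0304,0,0],
  [0,0.0155,0.0304,0,0],
  [0,0.0155,0.0304,0,0],
  [0,0.0155,0.0304,0,0],
  [0,0.0155,0.0304,0,0],
  [0,0.0155,0.0304,0,0],
  [0,0.0155,0.0304,0,0],
  [0,0.0155,0.0304,0,0],
  [0,0.0155,0.0304,0,0],
  [0,0.0155,0.0304,0,0],
  [0,0.0155,0.0304,0,0],
  [0,0.0155,0.0304,0,0],
  [0,0,0,0,-1.5],
  [0,0,0,0.035,0],
  [0,0,0,0.035,0],
  [0,0,0,0.03,0],
  [0,0,0,0,0],
  [0,0,0,0,0],
  [0,0,0,0,0],
])

```text
clock: 52.32
eef_pos: [0.4488, 0.3422, 0.0744]
tool_rot: [[-1.0, -0.017, 0.0], [-0.017, 1.0, 0.0], [-0.0, 0.0, -1.0]]
wrist_force: [0.4, 1.3, -0.5]
width: 0.099
gripper_force: 61.0
```

```bash
python3 held.py;  python3 go.py 0.447 0.342 0.0265 91
```

```text
plate z rel TCP (mm,+down) 11.8 edge row 135.5 left/right 180 323
edge tool x 51.9 -> centre tool x 1.9 centre tool y -0.4 width 65.9 skew 0.0
t52.4 p [0.4496 0.3428 0.0752] phi 90.9 q6 0.63 F [-0.1  0.9 -0.7] T [0.04 0.01 0.04] w 0.008 g 61.0
shift mm (tool axes now) [ 2.7 -0.8 48.7] turn -0.1
```

Request:
drive_tool([
  [0,0.002,0,0.02,0],
  [0,0,0,0.015,0],
  [0,0,0,0.008,0],
  [0,0,0,0.004,0],
  [0,0,0,0.002,0],
  [0,0,0,0,0],
  [0,0,0,0,0],
  [0,0,0,0,0],
])

```text
clock: 53.03
eef_pos: [0.4471, 0.3425, 0.0254]
tool_rot: [[-1.0, -0.017, 0.001], [-0.017, 1.0, 0.001], [-0.001, 0.001, -1.0]]
wrist_force: [-0.0, 0.0, -1.4]
width: 0.095
gripper_force: 61.1
```

Request:
drive_tool([
  [0,0,0,0.001,0],
  [0,0,0,0,0],
])

```text
clock: 53.2
eef_pos: [0.4472, 0.3425, 0.0249]
tool_rot: [[-1.0, -0.017, 0.001], [-0.017, 1.0, 0.001], [-0.001, 0.001, -1.0]]
wrist_force: [-1.5, -0.9, 5.8]
width: 0.098
gripper_force: 62.0
```

Contact with the tray floor. I release, rise and verify.

Request:
drive_tool([
  [0.03,0,0,0,0],
  [0.03,0,0,0,0],
  [0.03,0,0,0,0],
  [0.03,0,0,-0.01,0],
  [0.03,0,0,-0.03,0],
  [0.03,0,0,-0.04,0],
  [0.03,0,0,-0.04,0],
  [0.03,0,0,-0.04,0],
  [0.03,0,0,-0.04,0],
  [0.03,0,0,0,0],
  [0.03,0,0,0,0],
  [0.03,0,0,0,0],
])

```text
clock: 54.2
eef_pos: [0.4464, 0.342, 0.2239]
tool_rot: [[-1.0, -0.017, 0.0], [-0.017, 1.0, 0.0], [-0.0, 0.0, -1.0]]
wrist_force: [-0.2, -0.4, -0.2]
width: 0.349
gripper_force: 0.0
```

```bash
python3 go.py; python3 car.py wrist .005 w17; python3 - <<'E'
from h import *
im=grab("top"); P=cloud(im)
def rep(n,x,y):
    m=(abs(P[...,0]-x)<.045)&(abs(P[...,1]-y)<.03); print(n,np.nanpercentile(P[m][:,2],[5,50,95]).round(3))
for i,y in enumerate((-.0545,.0245,.1033)): rep("nest%d"%i,.645,y)
for x,y in((.5634,.393),(.564,.290),(.445,.342)): rep("car",x,y)
# nut line
w=im["color"]; h=cv2.cvtColor(w,cv2.COLOR_RGB2HSV)
print("pink px in steel tray:",int(((h[...,0]>125)&(h[...,0]<175)&(h[...,1]>25))[155:245,295:370].sum()))
E
```

```text
t54.2 p [0.4464 0.342  0.2239] phi 91.0 q6 0.64 F [-0.2 -0.4 -0.2] T [-0.03  0.06 -0.04] w 0.030 g 0.0
rib px 62.0 266.0 ctr [562.3 132.9] size [111.5  58.2] axis deg 59.2 z nan
rib px 253.0 161.0 ctr [447.3 342.7] size [56.4 10. ] axis deg 0.7 z nan
nest0 [0.067 0.071 0.074]
nest1 [0.067 0.071 0.074]
nest2 [0.067 0.071 0.074]
car [0.01  0.014 0.041]
car [0.01  0.014 0.041]
car [0.012 0.395 0.594]
pink px in steel tray: 3
```

```bash
python3 -c "
from cell import hand_in
print(hand_in())"
```

```text
the job is handed in; nothing more can be done
None
```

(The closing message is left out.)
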